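# Swap three test cells into their proper docks

### The job

The three test cells are standing in each other's docks: move each to the dock that has as many binding posts as the cell has studs on its lid, so the tall narrow round cell goes to the two-post dock, the wide low round cell to the three-post dock and the square cell to the four-post dock. Park one cell on the middle of the pad of the plain stand without posts along the way, released, to free a dock. Leave every cell upright in the middle of its pad with the stand empty, never drop a cell or tip it over, and do not disturb the bottle, the meter or the tray.

Things in the scene. Friction and masses are not known exactly. Their poses are not given: they have to be found in the camera images.
- tall_cell_center (a point): Tall narrow round test cell, 42 mm in diameter, 76 mm high. Loose, 0.2 to 0.5 kg; steel case, grey lid, two brass studs 8 mm high on top. This point: on its axis, half-way up the case (studs not counted), 38 mm above its underside; z up. Starts upright within 6 mm of the pad centre of a dock not its own.
- wide_cell_center (a point): Wide low round test cell, 62 mm in diameter, 50 mm high. Loose, 0.2 to 0.5 kg; steel case, grey lid, three brass studs 8 mm high on top. This point: on its axis, half-way up the case (studs not counted), 25 mm above its underside; z up. Starts upright within 6 mm of the pad centre of a dock not its own.
- square_cell_center (a point): Square test cell, 50 x 50 mm, 62 mm high; its x and y axes are normal to its side faces. Loose, 0.2 to 0.5 kg; steel case, grey lid, four brass studs 8 mm high on top. This point: on its axis, half-way up the case (studs not counted), 31 mm above its underside; z up. Starts upright within 6 mm of the pad centre of a dock not its own.
- dock_two_pad (a point): Fixed blue slab, two steel posts in a row along y (13 mm thick, white 20 mm collars, 26 mm apart, 40 mm above bench) 66 mm to +x of the pad centre. This point: centre of the top of its black 78 mm square pad, 15 mm above the bench. Slab 104 mm in y, from -50 to +80 mm in x, 12 mm thick. Its x is within 0.25 rad of world +x, z up. Fingers closing along its y clear the posts.
- dock_three_pad (a point): Fixed blue slab, three steel posts in a row along y (13 mm thick, white 20 mm collars, 26 mm apart, 40 mm above bench) 66 mm to +x of the pad centre. This point: centre of the top of its black 78 mm square pad, 15 mm above the bench. Slab 104 mm in y, from -50 to +80 mm in x, 12 mm thick. Its x is within 0.25 rad of world +x, z up. Fingers closing along its y clear the posts.
- dock_four_pad (a point): Fixed blue slab, four steel posts in a row along y (13 mm thick, white 20 mm collars, 26 mm apart, 40 mm above bench) 66 mm to +x of the pad centre. This point: centre of the top of its black 78 mm square pad, 15 mm above the bench. Slab 104 mm in y, from -50 to +80 mm in x, 12 mm thick. Its x is within 0.25 rad of world +x, z up. Fingers closing along its y clear the posts.
- stand_pad (a point): Plain fixed aluminium stand without posts, empty at the start: slab 100 x 104 mm, 12 mm thick, with a black 78 mm square pad. This point is the centre of the pad's top, 15 mm above the bench; z is up.
- bottle: Bystander: white plastic bottle with a red cap, 64 mm in diameter, 150 mm high, standing loose. Origin at the centre of its underside.
- meter: Bystander: black hand meter lying on the bench, 150 mm along its x, 75 mm wide, 38 mm high, loose. Origin at the centre of its underside.
- tray: Bystander: grey open tray, 90 x 150 mm, 35 mm high, loose. Origin at the centre of its underside.

How it is judged:
By the outcome, as a careful person would: the job done as asked, in the order asked, and still so for the second after the job is handed in, with the robot touching nothing.
It also fails if it takes over 104 s, if anything falls off the work surface, if the arm or the gripper's body presses on something with over 40 N, if the wrist force passes 120 N, or if a joint passes its speed limit or range.

### The arm

A 6-joint arm with a two-finger parallel gripper is mounted at the origin on the work surface. World frame = base frame: x ahead of the robot, y to its left, z up, the work surface at z = 0. Lengths are in m, angles in degrees, forces in N, time in s.
With the tool pointing down it reaches from about 0.25 to 0.8 m from the base axis. Payload 3.9 kg.
Tool frame: the origin (TCP) lies midway between the tips of the shut fingers; the grasp point (between the pads) lies 19 mm behind it (manip.tcp_to_grasp is the distance from the TCP to the grasp point, in m); z points along the fingers, y is the direction in which the jaws open and shut (so a half turn about z gives the same grasp; the last joint's range is limited). The gripper opens to 85 mm and grips with 20 to 120 N. Pads are 22 mm wide; open, the fingers measure 114 mm over their backs; the gripper's body (76 mm by 85 mm) begins 54 mm behind the grasp point. The pads swing forward as they close: fully open they stand 13 mm farther back than shut.
Start: joints at [72.479, 14.897, -7.913, 67.191, 0, 90], TCP at [0.158, 0.501, 0.231] pointing down, gripper open.
Joint ranges: [-159.42, 159.42], [-47.68, 98.78], [-73.54, 78.23], [-108.79, 121.32], [-90, 84.71], [-180, 180]. Speed limits (degrees/s): [147.25, 147.25, 180, 180, 180, 180].

### API

Orientations are given as a 3x3 rotation matrix whose columns are the frame's x, y, z axes.
In Python, from workcell import manip gives the robot as it stands. The module is installed in compiled form; this text tells all that it offers.
- The arm moves only by the tool carry_out, never from a script. Its argument "plan" is text: rows parted by semicolons, each of 7 numbers parted by spaces: the shift along the tool's x, y, z in cm, then the turn, a rotation vector about the tool's x, y, z in rad, then the opening, from -1 (shut) to 1 (fully open), so that 0 is half open. In form: tx ty tz rx ry rz gripper; .... A call has exactly 10 rows; each row shifts and turns the commanded pose from where the row before left it, along the tool's axes as they then stand; what a row does not reach is not made up. A row lasts 1/12 s, in which the tool goes at most 41.7 mm and 7.16 degrees, less where a joint would pass 70% of its speed; a pose out of reach is approached as far as the arm can. A call with a gripper value outside its range is refused whole. The fingers move at their own pace and stop on an object; the grip force is fixed at half the most. Time passes only in rows, so rows that do not move let the fingers close, or fill a call up. It gives the time, the measured TCP pose, the force and the opening at its end, in the units of the state.
- manip.observe(): the state, without advancing time (a new reading comes with each control period).
- manip.snapshot(name): name is "scene" or "top" or "wrist"; returns the picture (480x640x3 uint8, blue, green, red); there is no depth.
- manip.calibration(name): a dict with "fx", "fy", "cx", "cy" (pixels), "R" (3x3) and "t" (3): a world point X has camera coordinates R X + t. Camera axes: x right, y down, z forward; pixel columns grow to the right and rows downward; lengths in m; the calibration is good to about 2 mm. A picture is of the moment at which its call begins: read the wrist's pose just before it. calibration takes no time and is no camera call; for the wrist camera it gives the pose at the moment of the call.
- manip.finish_job(): hands the job in, once; it reports no verdict.
The state is a dict: "time_s": time; "joints": joint angles; "qvel": joint speeds; "joint_torque": joint torques, N m; "tool_pos": TCP position; "orientation": TCP orientation; "ft_force": force on the tool from outside, world axes, zero at the start; "ft_torque": the same for the moment, N m; "finger_gap": opening from 0.0 (shut) to 1.0 (fully open).
Only numpy, scipy, OpenCV 4.12 (cv2) and the standard library are available. Lean on these libraries where they do the work, as an engineer would, in place of code of your own. Each camera call takes 0.05 s, during which the arm holds its last target.

## Working session

There is one attempt and no reset: what is moved stays moved. The work goes in short steps, Python scripts to look and compute and a tool call to move; the robot and the scene stay as the last step left them, time stands still between calls to the robot, and variables do not carry over. Pictures are saved under pics/ and viewed, and the job is handed in when it is done.

Besides the shell and the picture viewer there is one more tool, called after ">>>" as name(argument=value, ...), one argument or row to a line, values as JSON. carry_out: Moves the arm, as the interface text tells. Its arguments: {"type":"object","properties":{"plan":{"type":"string"}},"required":["plan"]}

```bash
mkdir -p pics; python3 - <<'E'
from workcell import manip
import cv2,numpy as np
s=manip.observe()
print(s['time_s'],s['tool_pos'],np.round(s['orientation'],3),s['finger_gap'],manip.tcp_to_grasp)
for n in ["scene","top"]:
    c=manip.calibration(n);print(n,{k:np.round(v,3).tolist() for k,v in c.items()})
    cv2.imwrite(f'pics/{n}0.png',manip.snapshot(n))
E
```

```text
0.0 [0.15784369 0.49998016 0.23045941] [[-0.954  0.301 -0.001]
 [ 0.301  0.954 -0.002]
 [ 0.    -0.002 -1.   ]] 0.9958327839873617 0.0187
scene {'fx': 509.248, 'fy': 509.248, 'cx': 320.182, 'cy': 225.213, 'R': [[-0.623, 0.782, 0.01], [0.488, 0.399, -0.777], [-0.611, -0.479, -0.63]], 't': [0.395, -0.244, 1.67]}
top {'fx': 537.96, 'fy': 537.96, 'cx': 317.337, 'cy': 241.124, 'R': [[0.012, -1.0, -0.012], [-0.996, -0.011, -0.083], [0.083, 0.013, -0.996]], 't': [-0.008, 0.618, 1.176]}
```

View pics/scene0.png

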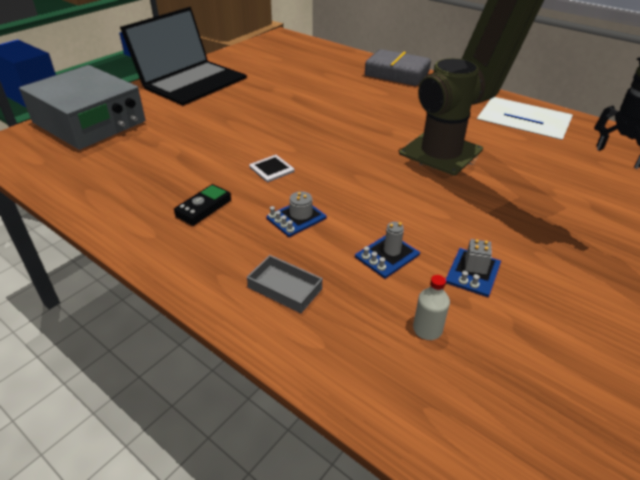

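View pics/top0.png

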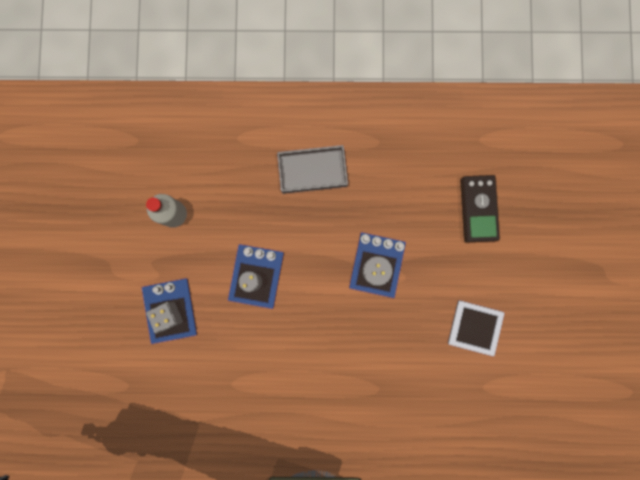

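The top view shows the square cell on the two-post dock (168,312), the tall cell on the three-post dock (257,275), and the wide cell on the four-post dock (378,265). The empty stand is at (477,328). I'll measure these now.

```bash
cat > h.py <<'E'
from workcell import manip
import cv2,numpy as np
def ray(cal,uv):
    R=np.array(cal['R']);t=np.array(cal['t'])
    d=np.array([(uv[0]-cal['cx'])/cal['fx'],(uv[1]-cal['cy'])/cal['fy'],1.])
    return -R.T@t, R.T@d
def onz(cal,uv,z):
    o,d=ray(cal,uv); return o+d*(z-o[2])/d[2]
def proj(cal,X):
    p=np.array(cal['R'])@X+np.array(cal['t']); return np.array([cal['fx']*p[0]/p[2]+cal['cx'],cal['fy']*p[1]/p[2]+cal['cy']])
E
python3 - <<'E'
from h import *
im=cv2.imread('pics/top0.png');cal=manip.calibration('top')
hsv=cv2.cvtColor(im,cv2.COLOR_BGR2HSV)
blue=cv2.inRange(hsv,(100,120,60),(130,255,255))
cs,_=cv2.findContours(blue,cv2.RETR_EXTERNAL,cv2.CHAIN_APPROX_NONE)
for c in cs:
    if cv2.contourArea(c)<300: continue
    r=cv2.minAreaRect(c);b=cv2.boxPoints(r)
    P=np.array([onz(cal,p,0.012)[:2] for p in b]);print('slab',r[0],r[1],r[2],P.round(4).tolist(),P.mean(0).round(4))
st=im[295:362,440:512]
w=cv2.inRange(hsv,(0,0,170),(180,70,255));w[:290]=0;w[365:]=0
cs,_=cv2.findContours(w,cv2.RETR_EXTERNAL,cv2.CHAIN_APPROX_NONE)
for c in cs:
    if cv2.contourArea(c)<300: continue
    r=cv2.minAreaRect(c);P=np.array([onz(cal,p,0.012)[:2] for p in cv2.boxPoints(r)]);print('stand',r,P.round(4).tolist(),P.mean(0))
a=cv2.resize(im[230:350,135:415],None,fx=2.8,fy=2.8,interpolation=cv2.INTER_CUBIC)
cv2.imwrite('pics/topz.png',a)
b=cv2.imread('pics/scene0.png')[180:300,255:515]
cv2.imwrite('pics/scz.png',cv2.resize(b,None,fx=3,fy=3,interpolation=cv2.INTER_CUBIC))
E
```

```text
slab (168.64801025390625, 310.5639953613281) (54.64950942993164, 44.005821228027344) 79.69515228271484 [[0.5101, 0.3922], [0.5289, 0.295], [0.4094, 0.2692], [0.3908, 0.3656]] [0.4598 0.3305]
slab (255.3776397705078, 276.0038757324219) (42.80819320678711, 53.988250732421875) 10.713122367858887 [[0.488, 0.1948], [0.6075, 0.1752], [0.5906, 0.0797], [0.4714, 0.1001]] [0.5394 0.1374]
slab (376.2328186035156, 268.5289001464844) (42.7408447265625, 46.054744720458984) 12.26477336883545 [[0.5182, -0.0765], [0.6197, -0.0979], [0.6002, -0.1919], [0.4991, -0.17]] [ 0.5593 -0.134 ]
stand ((476.58831787109375, 328.1470642089844), (47.2944450378418, 46.081764221191406), 14.03624439239502) [[0.3921, -0.2936], [0.4909, -0.3192], [0.4668, -0.4208], [0.3684, -0.3945]] [ 0.42954994 -0.35701028]
```

View pics/topz.png

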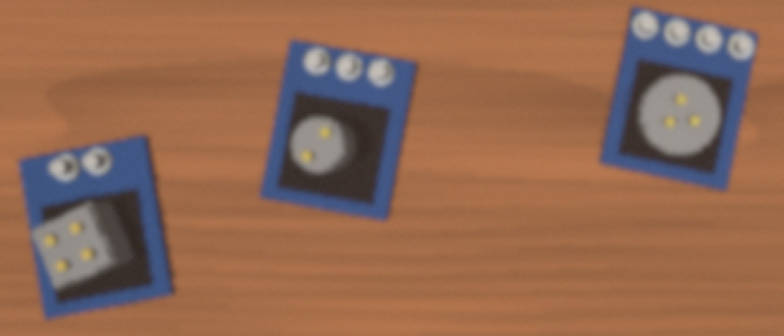

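View pics/scz.png

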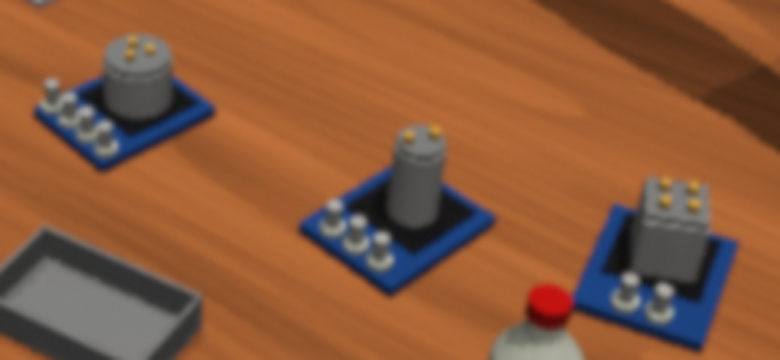

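```bash
cat >> h.py <<'E'
from scipy.spatial.transform import Rotation as Ro
def go(p,yaw=None):
    """report shift (tool axes, cm) to world TCP p, and rz (rad) so tool y jaw line matches dock yaw (mod pi), plus tilt fix"""
    s=manip.observe();R=np.array(s['orientation']);d=np.array(p)-s['tool_pos']
    print('t',round(s['time_s'],2),'tcp',np.round(s['tool_pos'],4),'gap',round(s['finger_gap'],3),'F',np.round(s['ft_force'],1))
    print('shift cm in tool axes',np.round(R.T@d*100,2),'|',round(np.linalg.norm(d)*100,2))
    if yaw is not None:
        yw=[R@0,0]
        c=np.arctan2(R[1,0],R[0,0]); 
        for k in (0,np.pi):
            T=np.array([[np.cos(yaw+k),np.sin(yaw+k),0],[np.sin(yaw+k),-np.cos(yaw+k),0],[0,0,-1]])
            rv=Ro.from_matrix(R.T@T).as_rotvec()
            if abs(rv[2])<1.7: print('turn',np.round(rv,4),'joint6',np.round(s['joints'][5],1))
E
python3 - <<'E'
from h import *
s=manip.observe();R=np.array(s['orientation'])
c=manip.calibration('wrist');o=-np.array(c['R']).T@np.array(c['t'])
print('cam in tool',R.T@(o-s['tool_pos']),'axes in tool',(R.T@np.array(c['R']).T).round(2).tolist(),c['fx'],c['fy'],c['cx'],c['cy'])
# cells in top image rough
cal=manip.calibration('top');im=cv2.imread('pics/top0.png');hsv=cv2.cvtColor(im,cv2.COLOR_BGR2HSV)
br=cv2.inRange(hsv,(18,90,110),(35,255,255))
n,l,st,ce=cv2.connectedComponentsWithStats(br)
for i in range(1,n):
    if 230<ce[i][1]<340: print(ce[i].round(1),st[i][4])
go([0.40,0.33,0.25],0.2)
E
```

```text
cam in tool [ 0.08169659 -0.00046832 -0.14259152] axes in tool [[0.0, -0.95, -0.32], [1.0, -0.0, 0.0], [-0.0, -0.32, 0.95]] 419.0714024472179 419.0714024472179 316.0595666130812 237.08966960030352
[377.7 265. ] 7
[373.7 273. ] 7
[382.8 272.6] 5
[250.9 276.9] 8
[244.1 285.1] 8
[161.7 310.9] 9
[152.5 315.2] 10
[165.8 320. ] 10
[156.5 324.5] 12
t 0.1 tcp [0.1579 0.5    0.2305] gap 1.0 F [-0.2  0.7  0.6]
shift cm in tool axes [-28.21  -8.93  -1.93] | 29.65Traceback (most recent call last):
  File "<stdin>", line 11, in <module>
  File "h.py", line 18, in go
    yw=[R@0,0]
        ~^~
ValueError: matmul: Input operand 1 does not have enough dimensions (has 0, gufunc core with signature (n?,k),(k,m?)->(n?,m?) requires 1)
```

```bash
sed -i '/yw=\[R@0/d' h.py; python3 - <<'E'
from h import *
cal=manip.calibration('top')
for n,z,pts in [('wide',.073,[(377.7,265),(373.7,273),(382.8,272.6)]),('tall',.099,[(250.9,276.9),(244.1,285.1)]),('sq',.085,[(161.7,310.9),(152.5,315.2),(165.8,320),(156.5,324.5)])]:
    P=np.array([onz(cal,p,z)[:2] for p in pts]);print(n,P.mean(0).round(4),P.round(4).tolist())
    if n=='sq': d=P[0]-P[1];print(np.arctan2(*d[::-1]))
go([0.43,0.33,0.25],0.2)
E
```

```text
wide [ 0.5535 -0.1321] [[0.5646, -0.1313], [0.5475, -0.1228], [0.5485, -0.1422]]
tall [0.5271 0.1426] [[0.5357, 0.1357], [0.5184, 0.1495]]
sq [0.448  0.3291] [[0.4622, 0.3242], [0.453, 0.3433], [0.4433, 0.3149], [0.4337, 0.3341]]
-1.1209701673114676
t 0.1 tcp [0.1579 0.5    0.2305] gap 1.0 F [-0.2  0.7  0.6]
shift cm in tool axes [-31.07  -8.02  -1.93] | 32.15
turn [-1.800e-03 -5.000e-04 -5.058e-01] joint6 90.0
```

>>> carry_out(
  plan="-3.5 -0.9 -0.2 0 0 0 1;-3.5 -0.9 -0.2 0 0 0 1;-3.5 -0.9 -0.2 0 0 0 1;-3.5 -0.9 -0.2 0 0 0 1;-3.5 -0.9 -0.2 0 0 0 1;-3.5 -0.9 -0.2 0 0 0 1;-3.5 -0.9 -0.2 0 0 0 1;-3.5 -0.9 -0.2 0 0 0 1;-3.1 -0.8 -0.3 0 0 0 1;0 0 0 0 0 0 1",
)

```text
time_s: 0.93
tool_pos: [0.4351, 0.3279, 0.2501]
orientation: [[-0.952, 0.307, 0.003], [0.307, 0.952, -0.001], [-0.003, -0.0, -1.0]]
ft_force: [1.0, 0.6, 0.4]
finger_gap: 1.001
```

```bash
cat > look.py <<'E'
import sys,json
from h import *
n=sys.argv[1]
c=manip.calibration('wrist');im=manip.snapshot('wrist')
cv2.imwrite(f'pics/{n}.png',im)
json.dump({k:np.array(v).tolist() for k,v in c.items()},open(f'pics/{n}.json','w'))
s=manip.observe();print(s['time_s'],np.round(s['tool_pos'],4),np.abs(s['qvel']).max())
E
python3 look.py w1
```

```text
0.9833 [0.4327 0.3291 0.2499] 3.098523156369289
```

View pics/w1.png

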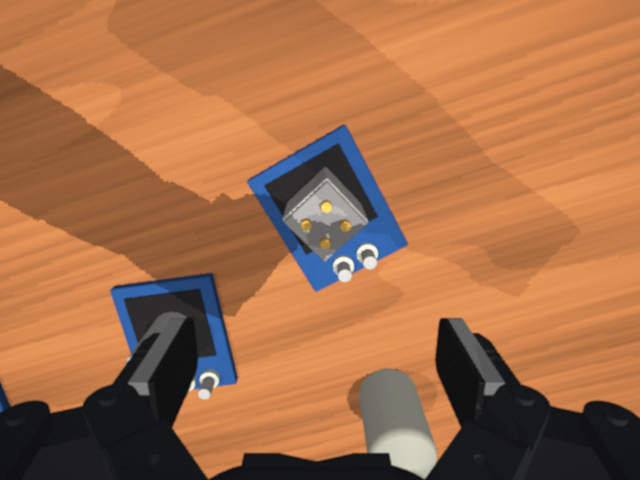

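The wrist view shows the two-post dock with corners near (345,126), (407,243), (317,290) and (249,182). The square cell's studs sit around (326,225).

```bash
cat > dock.py <<'E'
import sys,json
from h import *
# usage: dock.py pic cx cy : finds slab near pixel; prints pad centre, yaw
n=sys.argv[1];px=np.array([float(sys.argv[2]),float(sys.argv[3])])
cal=json.load(open(f'pics/{n}.json'));im=cv2.imread(f'pics/{n}.png');hsv=cv2.cvtColor(im,cv2.COLOR_BGR2HSV)
vmin=int(sys.argv[4]) if len(sys.argv)>4 else 125
m=cv2.inRange(hsv,(100,130,vmin),(125,255,255))
m=cv2.morphologyEx(m,cv2.MORPH_OPEN,np.ones((2,2)))
cs,_=cv2.findContours(m,cv2.RETR_EXTERNAL,cv2.CHAIN_APPROX_NONE)
pts=np.vstack([c[:,0] for c in cs if cv2.contourArea(c)>60 and np.linalg.norm(c[:,0].mean(0)-px)<110])
W=np.array([onz(cal,p,0.012)[:2] for p in pts]).astype(np.float32)*1000
r=cv2.minAreaRect(W);b=cv2.boxPoints(r)
e=b[1]-b[0];f=b[2]-b[1]
L=e if np.linalg.norm(e)>np.linalg.norm(f) else f
L=L/np.linalg.norm(L);L=L*np.sign(L[0])
yaw=np.arctan2(L[1],L[0])
c=np.array(r[0]);pad=c-15*L
print('size',np.round(r[1],1),'pad',pad.round(1),'yaw',yaw.round(3))
vis=im.copy();vis[m>0]=(0,255,255)
for X in (np.append(pad/1000,.015),np.append((pad+66*L)/1000,.012)):
    cv2.circle(vis,tuple(int(v) for v in proj(cal,X)),3,(255,0,255),-1)
for p in b: cv2.circle(vis,tuple(int(v) for v in proj(cal,np.append(p/1000,.012))),3,(0,0,255),-1)
cv2.imwrite(f'pics/{n}_d.png',vis)
E
cat > studs.py <<'E'
import sys,json
from h import *
n,x0,y0,x1,y1,z=sys.argv[1:];x0,y0,x1,y1=map(int,(x0,y0,x1,y1));z=float(z)
cal=json.load(open(f'pics/{n}.json'));im=cv2.imread(f'pics/{n}.png');hsv=cv2.cvtColor(im,cv2.COLOR_BGR2HSV)
m=cv2.inRange(hsv,(14,90,90),(35,255,255));k=np.zeros_like(m);k[y0:y1,x0:x1]=m[y0:y1,x0:x1]
N,l,st,ce=cv2.connectedComponentsWithStats(k)
P=[]
for i in range(1,N):
    if st[i][4]<15: continue
    p=onz(cal,ce[i],z)[:2]*1000;P.append(p);print(ce[i].round(1),st[i][4],p.round(1))
P=np.array(P);print('mean',P.mean(0).round(1))
for i in range(len(P)):
  for j in range(i):
    d=P[i]-P[j];print(i,j,np.linalg.norm(d).round(1),'ang',np.arctan2(d[1],d[0]).round(3))
E
python3 dock.py w1 328 208; python3 studs.py w1 280 190 370 260 0.085
```

```text
size [127.8 101.8] pad [447.  329.5] yaw 0.2
[325.8 206.2] 102 [434.7 335.3]
[305.9 224.2] 101 [443.6 316.5]
[344.7 225.4] 106 [453.6 344.5]
[324.7 242.9] 106 [462.5 325.7]
mean [448.6 330.5]
1 0 20.8 ang -1.129
2 0 21.1 ang 0.455
2 1 29.8 ang 1.228
3 0 29.4 ang -0.333
3 1 21.0 ang 0.453
3 2 20.8 ang -1.132
```

View pics/w1_d.png

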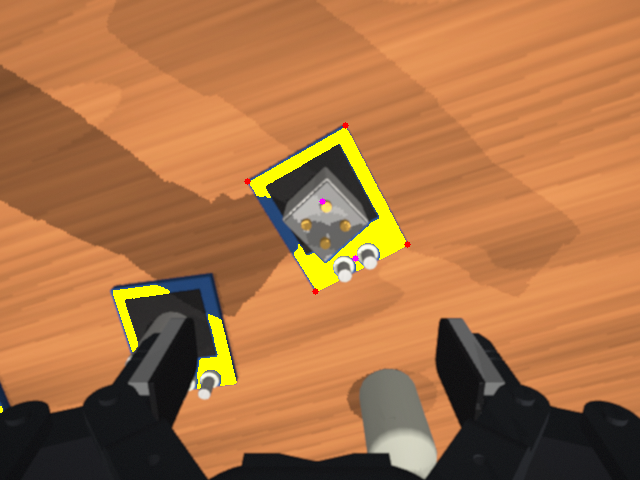

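```bash
python3 -c "
from h import *
go([.475,0.0,.26],-0.1)"
```

```text
t 0.98 tcp [0.4327 0.3291 0.2499] gap 0.999 F [-0.5  0.4 -0.1]
shift cm in tool axes [-14.09 -30.05  -1.  ] | 33.2
turn [-3.000e-04  1.000e-04 -2.105e-01] joint6 55.1
```

>>> carry_out(
  plan="-1.75 -3.75 -0.12 0 0 0 1;-1.75 -3.75 -0.12 0 0 0 1;-1.75 -3.75 -0.12 0 0 0 1;-1.75 -3.75 -0.12 0 0 0 1;-1.75 -3.75 -0.12 0 0 0 1;-1.75 -3.75 -0.12 0 0 0 1;-1.75 -3.75 -0.12 0 0 0 1;-1.75 -3.75 -0.12 0 0 0 1;0 0 0 0 0 -0.1 1;0 0 0 0 0 -0.1 1",
)

```text
time_s: 1.82
tool_pos: [0.4731, 0.001, 0.2596]
orientation: [[-0.994, 0.105, -0.001], [0.105, 0.994, 0.0], [0.001, 0.0, -1.0]]
ft_force: [0.1, 1.2, -0.7]
finger_gap: 1.0
```

```bash
python3 look.py w2;python3 -c "
from h import *
go([.41,-0.33,.26],-0.2)"
```

```text
1.8667 [0.473  0.002  0.2596] 13.695771713830949
t 1.87 tcp [0.473  0.002  0.2596] gap 1.003 F [-0.2  0.6  0.2]
shift cm in tool axes [  2.95 -33.66  -0.06] | 33.79
turn [ 0.0005 -0.0012  0.1   ] joint6 5.9
```

View pics/w2.png

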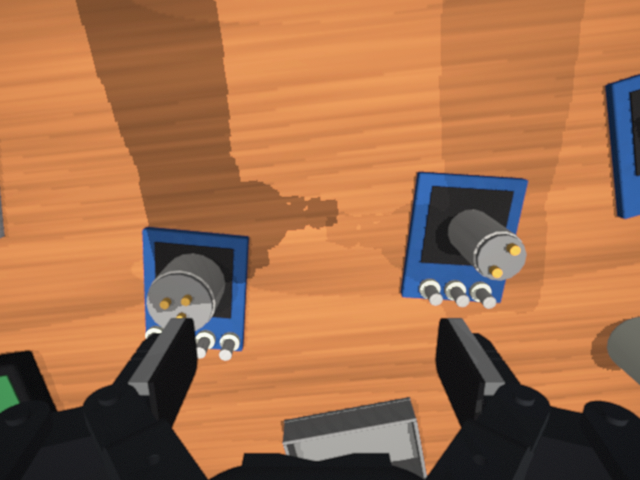

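The view shows the three-post dock near (465,240), fully visible. The four-post dock near (195,290) is partly behind a finger, so it needs another look.

```bash
python3 dock.py w2 465 240; python3 dock.py w2 465 240 100; python3 studs.py w2 470 230 530 285 0.099;python3 -c "
from h import *
go([.455,-0.23,.28])"
```

```text
size [101.8 127.8] pad [526.3 141.1] yaw -0.168
size [102.5 128.2] pad [526.1 140.8] yaw -0.169
[513.3 249.2] 131 [518.4 148.6]
[495.4 271.4] 123 [535.7 135.5]
mean [527.1 142.1]
1 0 21.7 ang -0.652
t 1.87 tcp [0.473  0.002  0.2596] gap 1.003 F [-0.2  0.6  0.2]
shift cm in tool axes [ -0.52 -23.26  -2.06] | 23.36
```

View pics/w2_d.png

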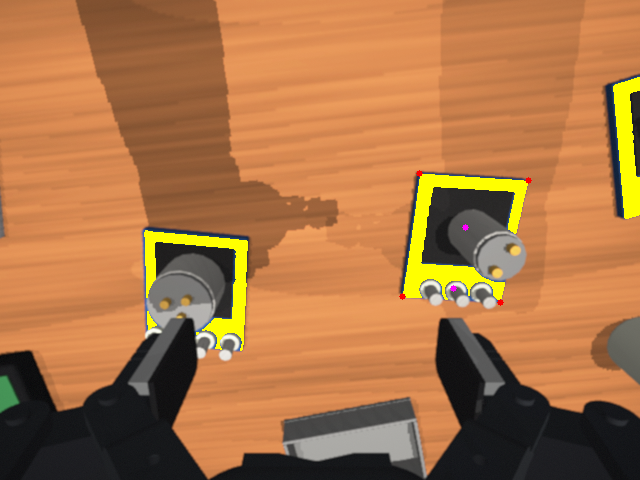

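>>> carry_out(
  plan="-0.1 -3.9 -0.35 0 0 0 1;-0.1 -3.9 -0.35 0 0 0 1;-0.1 -3.9 -0.35 0 0 0 1;-0.1 -3.9 -0.35 0 0 0 1;-0.1 -3.9 -0.35 0 0 0 1;-0.1 -3.9 -0.35 0 0 0 1;0 0 0 0 0 0 1;0 0 0 0 0 0 1;0 0 0 0 0 0 1;0 0 0 0 0 0 1",
)

```text
time_s: 2.7
tool_pos: [0.4549, -0.2289, 0.2806]
orientation: [[-0.995, 0.104, -0.001], [0.104, 0.995, 0.001], [0.001, 0.001, -1.0]]
ft_force: [-0.0, 0.3, 0.7]
finger_gap: 1.003
```

```bash
python3 look.py w3
```

```text
2.75 [ 0.455  -0.2289  0.2807] 0.3594284511799404
```

View pics/w3.png

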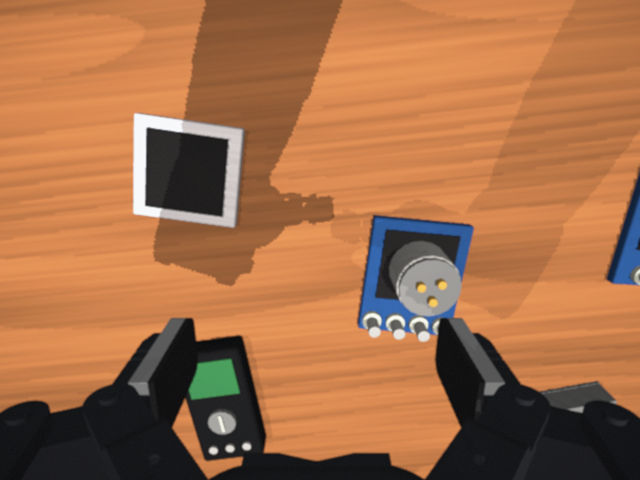

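The stand is at (188,170), with corners near (135,113), (243,128), (236,227) and (134,213). The four-post dock is at about (415,270) with the wide cell's studs at (432,290), and its lower-right corner touches a finger.

```bash
python3 dock.py w3 415 270; python3 studs.py w3 400 265 460 315 0.073; python3 - <<'E'
from h import *
import json
cal=json.load(open('pics/w3.json'));im=cv2.imread('pics/w3.png');g=im.max(2)
m=((g<70)*255).astype(np.uint8);k=np.zeros_like(m);k[105:235,125:250]=m[105:235,125:250]
cs,_=cv2.findContours(k,cv2.RETR_EXTERNAL,cv2.CHAIN_APPROX_NONE);c=max(cs,key=cv2.contourArea)
W=np.array([onz(cal,p,.015)[:2]*1000 for p in c[:,0]]).astype(np.float32)
r=cv2.minAreaRect(W);print('stand',r,cv2.boxPoints(r).round(1).tolist())
E
```

```text
size [101.7 127.3] pad [ 554.6 -132.4] yaw -0.204
[441.3 283.9] 84 [ 547.1 -123.5]
[420.7 286.9] 83 [ 548.2 -142.4]
[432.4 301.2] 85 [ 563.9 -131.9]
mean [ 553.1 -132.6]
1 0 18.9 ang -1.516
2 0 18.8 ang -0.468
2 1 18.9 ang 0.585
stand ((430.50103759765625, -354.8012390136719), (75.89680480957031, 75.78069305419922), 75.79275512695312) [[384.5, -382.29998779296875], [457.8999938964844, -400.8999938964844], [476.5, -327.29998779296875], [403.1000061035156, -308.70001220703125]]
```

View pics/w3_d.png

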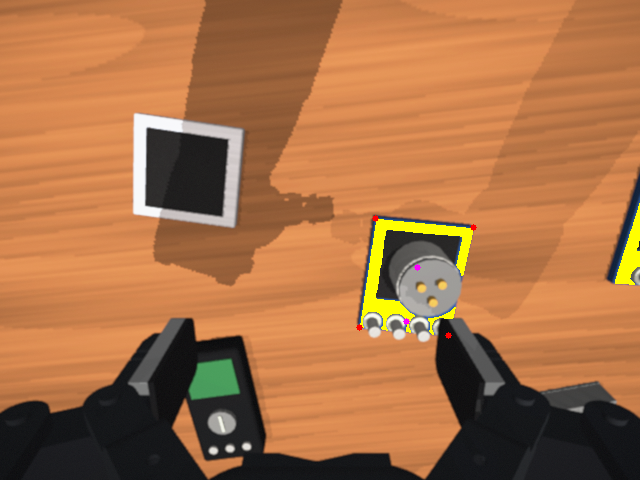

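```bash
python3 -c "
from h import *
go([.5531,-0.1326,.14],-0.204)"
```

```text
t 2.75 tcp [ 0.455  -0.2289  0.2807] gap 0.999 F [-0.5  0.1 -0. ]
shift cm in tool axes [-8.77 10.59 14.07] | 19.67
turn [ 0.0006 -0.0008  0.1003] joint6 -20.8
```

>>> carry_out(
  plan="-1.46 1.76 2.34 0 0 0 1;-1.46 1.76 2.34 0 0 0 1;-1.46 1.76 2.34 0 0 0 1;-1.46 1.76 2.34 0 0 0 1;-1.46 1.76 2.34 0 0 0 1;-1.46 1.76 2.34 0 0 0 1;0 0 0 0 0 0.1 1;0 0 0 0 0 0 1;0 0 0 0 0 0 1;0 0 0 0 0 0 1",
)

```text
time_s: 3.58
tool_pos: [0.5535, -0.1346, 0.1413]
orientation: [[-0.979, 0.202, 0.001], [0.202, 0.979, -0.0], [-0.001, -0.0, -1.0]]
ft_force: [0.4, -0.5, -0.3]
finger_gap: 1.003
```

```bash
python3 look.py w4; python3 -c "
from h import *
go([.5531,-0.1326,.024],-0.204)"
```

```text
3.6333 [ 0.5535 -0.135   0.1416] 0.6322145378045871
t 3.63 tcp [ 0.5535 -0.135   0.1416] gap 1.002 F [ 0.6 -0.1  0.2]
shift cm in tool axes [ 0.11  0.23 11.76] | 11.76
turn [-0.0001  0.0017 -0.0002] joint6 -2.0
```

View pics/w4.png

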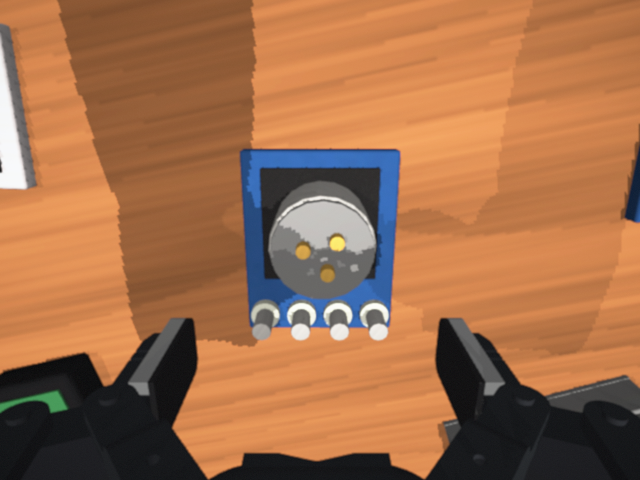

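>>> carry_out(
  plan="0.1 0.2 0 0 0 0 1;0 0 2.5 0 0 0 1;0 0 2.5 0 0 0 1;0 0 2.5 0 0 0 1;0 0 2 0 0 0 1;0 0 1.2 0 0 0 1;0 0 1 0 0 0 1;0 0 0 0 0 0 1;0 0 0 0 0 0 1;0 0 0 0 0 0 1",
)

```text
time_s: 4.47
tool_pos: [0.5536, -0.1333, 0.0246]
orientation: [[-0.979, 0.204, 0.002], [0.204, 0.979, -0.0], [-0.002, -0.0, -1.0]]
ft_force: [-1.2, 0.3, 1.0]
finger_gap: 1.002
```

```bash
python3 look.py w5; python3 studs.py w5 200 100 450 400 0.073; python3 -c "
from h import *
go([.5531,-0.1326,.024],-0.204)"
```

```text
4.5167 [ 0.5538 -0.1333  0.0248] 0.23167247330179072
[350.6 142.1] 15567 [ 484.2 -111.5]
[351.5 380.1] 1032 [ 545.8 -122.4]
[285.9 388. ] 651 [ 544.7 -140.2]
mean [ 524.9 -124.7]
1 0 62.5 ang -0.176
2 0 66.9 ang -0.443
2 1 17.8 ang -1.634
t 4.52 tcp [ 0.5538 -0.1333  0.0248] gap 0.999 F [ 0.1  0.  -0.8]
shift cm in tool axes [0.08 0.05 0.08] | 0.13
turn [-0.0001  0.0025 -0.0019] joint6 -1.7
```

View pics/w5.png

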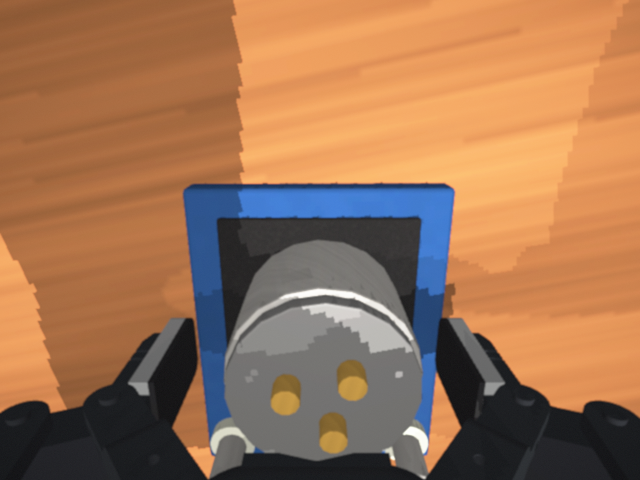

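The wide cell (lid centre about (322,380)) sits between the open fingers at (170,360) and (470,360), so I'll close.

>>> carry_out(
  plan="0 0 0 0 0 0 0.5;0 0 0 0 0 0 0;0 0 0 0 0 0 -0.5;0 0 0 0 0 0 -1;0 0 0 0 0 0 -1;0 0 0 0 0 0 -1;0 0 0 0 0 0 -1;0 0 0 0 0 0 -1;0 0 0 0 0 0 -1;0 0 0 0 0 0 -1",
)

```text
time_s: 5.35
tool_pos: [0.5537, -0.1328, 0.0249]
orientation: [[-0.979, 0.204, 0.002], [0.204, 0.979, 0.0], [-0.002, 0.001, -1.0]]
ft_force: [-0.6, 0.6, 5.2]
finger_gap: 0.709
```

```bash
python3 -c "
from h import *
go([.5531,-0.1326,.024],-0.204)"
```

```text
t 5.35 tcp [ 0.5537 -0.1328  0.0249] gap 0.709 F [-0.6  0.6  5.2]
shift cm in tool axes [0.07 0.01 0.09] | 0.11
turn [ 0.0007  0.0024 -0.0016] joint6 -1.7
```

>>> carry_out(
  plan="0 0 -1 0 0 0 -1;0 0 -2 0 0 0 -1;0 0 -2 0 0 0 -1;0 0 -2 0 0 0 -1;0 0 -2 0 0 0 -1;0 0 0 0 0 0 -1;0 0 0 0 0 0 -1;0 0 0 0 0 0 -1;0 0 0 0 0 0 -1;0 0 0 0 0 0 -1",
)

```text
time_s: 6.18
tool_pos: [0.5514, -0.1326, 0.1119]
orientation: [[-0.979, 0.204, -0.003], [0.204, 0.979, 0.001], [0.003, 0.0, -1.0]]
ft_force: [0.5, -0.5, -3.6]
finger_gap: 0.705
```

```bash
python3 look.py w6; python3 -c "
from h import *
go([.431,-0.3548,.115],-0.248)"
```

```text
6.2333 [ 0.5516 -0.1326  0.112 ] 0.4411392132616623
t 6.23 tcp [ 0.5516 -0.1326  0.112 ] gap 0.708 F [-0.8 -0.6 -3.5]
shift cm in tool axes [  7.26 -24.21  -0.28] | 25.28
turn [ 0.     -0.0029  0.0422] joint6 -1.7
```

View pics/w6.png

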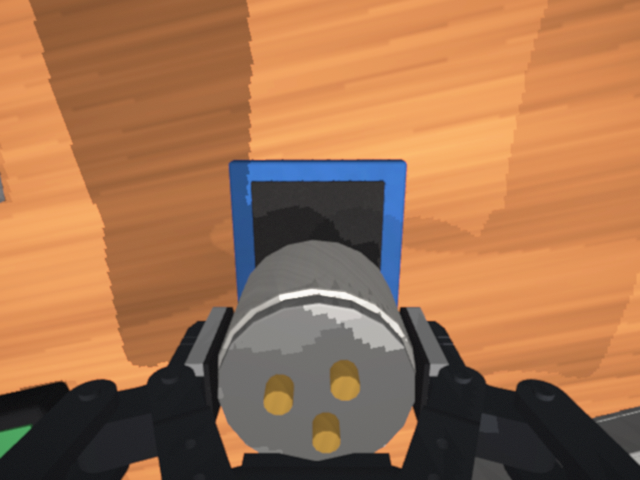

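>>> carry_out(
  plan="0.5 -1.5 0 0 0 0 -1;1 -3 0 0 0 0 -1;1 -3 0 0 0 0 -1;1 -3 0 0 0 0 -1;1 -3 0 0 0 0 -1;1 -3 0 0 0 0 -1;1 -3 0 0 0 0 -1;0.7 -3 0 0 0 0 -1;0.1 -1.7 0 0 0 0 -1;0 0 0 0 0 0.042 -1",
)

```text
time_s: 7.07
tool_pos: [0.4303, -0.3586, 0.1129]
orientation: [[-0.968, 0.25, -0.001], [0.25, 0.968, -0.002], [0.0, -0.002, -1.0]]
ft_force: [1.2, 0.3, -3.5]
finger_gap: 0.706
```

```bash
python3 -c "
from h import *
go([.431,-0.3548,.025],-0.248)"
```

```text
t 7.07 tcp [ 0.4303 -0.3586  0.1129] gap 0.706 F [ 1.2  0.3 -3.5]
shift cm in tool axes [0.03 0.4  8.79] | 8.8
turn [-0.002  -0.0002 -0.0051] joint6 -25.2
```

>>> carry_out(
  plan="0 0.3 0 0 0 0 -1;0 0 1.5 0 0 0 -1;0 0 2 0 0 0 -1;0 0 2 0 0 0 -1;0 0 0.8 0 0 0 -1;0 0 0 0 0 0 -1;0 0 0 0 0 0 -1;0 0 0 0 0 0 -1;0 0 0 0 0 0 -1;0 0 0 0 0 0 -1",
)

```text
time_s: 7.9
tool_pos: [0.4334, -0.3526, 0.0517]
orientation: [[-0.97, 0.245, 0.002], [0.245, 0.97, -0.001], [-0.002, -0.001, -1.0]]
ft_force: [-0.0, 0.3, -4.0]
finger_gap: 0.709
```

```bash
python3 -c "
from h import *
go([.431,-0.3548,.025],-0.248)"; python3 look.py w7
```

```text
t 7.9 tcp [ 0.4334 -0.3526  0.0517] gap 0.709 F [-0.   0.3 -4. ]
shift cm in tool axes [ 0.18 -0.27  2.67] | 2.69
turn [-0.001   0.0021  0.0004] joint6 -24.9
7.95 [ 0.4332 -0.3525  0.0515] 0.37201241953695136
```

View pics/w7.png

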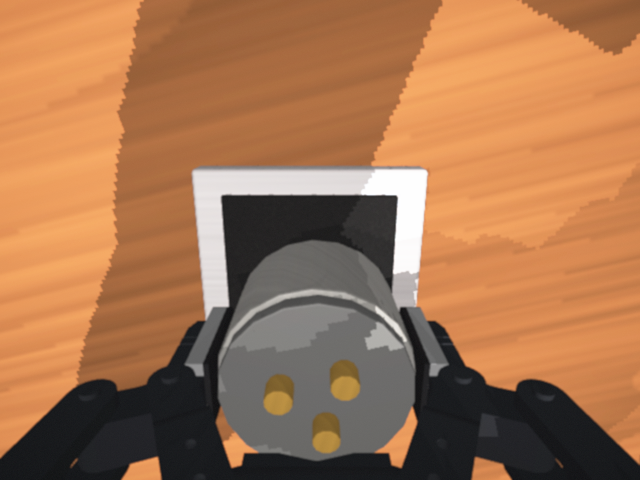

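>>> carry_out(
  plan="0.2 -0.3 0 0 0 0 -1;0 0 0.8 0 0 0 -1;0 0 0.8 0 0 0 -1;0 0 0.5 0 0 0 -1;0 0 0.2 0 0 0 -1;0 0 0.1 0 0 0 -1;0 0 0 0 0 0 -1;0 0 0 0 0 0 -1;0 0 0 0 0 0 -1;0 0 0 0 0 0 -1",
)

```text
time_s: 8.78
tool_pos: [0.4301, -0.3546, 0.0268]
orientation: [[-0.969, 0.245, 0.001], [0.245, 0.969, -0.0], [-0.001, -0.0, -1.0]]
ft_force: [-0.0, -0.1, -2.6]
finger_gap: 0.709
```

```bash
python3 -c "
from h import *
go([.431,-0.3548,.025],-0.248)"
```

```text
t 8.78 tcp [ 0.4301 -0.3546  0.0268] gap 0.709 F [-0.  -0.1 -2.6]
shift cm in tool axes [-0.09  0.    0.18] | 0.2
turn [-0.0003  0.0006  0.0003] joint6 -25.3
```

>>> carry_out(
  plan="0 0 0.1 0 0 0 -1;0 0 0.05 0 0 0 -1;0 0 0.05 0 0 0 -1;0 0 0 0 0 0 -1;0 0 0 0 0 0 -1;0 0 0 0 0 0 -1;0 0 0 0 0 0 -1;0 0 0 0 0 0 -1;0 0 0 0 0 0 -1;0 0 0 0 0 0 -1",
)

```text
time_s: 9.62
tool_pos: [0.4299, -0.3545, 0.0249]
orientation: [[-0.969, 0.245, 0.0], [0.245, 0.969, -0.0], [-0.0, -0.0, -1.0]]
ft_force: [-1.6, 0.6, 5.5]
finger_gap: 0.706
```

```bash
python3 -c "
from h import *
go([.431,-0.3548,.025],-0.248)"
```

```text
t 9.62 tcp [ 0.4299 -0.3545  0.0249] gap 0.706 F [-1.6  0.6  5.5]
shift cm in tool axes [-0.11 -0.01 -0.01] | 0.11
turn [-0.0001  0.0003  0.0003] joint6 -25.3
```

Seated, so I'll open and then lift.

>>> carry_out(
  plan="0 0 0 0 0 0 -0.2;0 0 0 0 0 0 0.2;0 0 0 0 0 0 0.5;0 0 0 0 0 0 1;0 0 0 0 0 0 1;0 0 0 0 0 0 1;0 0 0 0 0 0 1;0 0 0 0 0 0 1;0 0 0 0 0 0 1;0 0 0 0 0 0 1",
)

```text
time_s: 10.45
tool_pos: [0.4298, -0.3544, 0.0245]
orientation: [[-0.969, 0.245, -0.0], [0.245, 0.969, 0.0], [0.0, 0.0, -1.0]]
ft_force: [0.0, -0.7, 0.8]
finger_gap: 1.0
```

>>> carry_out(
  plan="0 0 -1 0 0 0 1;0 0 -2 0 0 0 1;0 0 -3 0 0 0 1;0 0 -3 0 0 0 1;0 0 -3 0 0 0 1;0 0 -3 0 0 0 1;0 0 -2.5 0 0 0 1;2 0 -2 0 0 0 1;3 0 0 0 0 0 1;0 0 0 0 0 0 1",
)

```text
time_s: 11.28
tool_pos: [0.3774, -0.3405, 0.2216]
orientation: [[-0.969, 0.247, -0.002], [0.247, 0.969, 0.0], [0.002, -0.0, -1.0]]
ft_force: [-0.9, 1.3, 0.4]
finger_gap: 1.002
```

```bash
python3 look.py w8;  python3 -c "
from h import *
go([.4486,0.3305,.25],0.453)"
```

```text
11.3333 [ 0.3793 -0.3412  0.221 ] 2.3673757998086296
t 11.33 tcp [ 0.3793 -0.3412  0.221 ] gap 1.002 F [ 0.7 -0.2 -0.2]
shift cm in tool axes [ 9.84 66.81 -2.92] | 67.59
turn [-3.000e-04 -1.000e-04 -7.021e-01] joint6 -27.7
```

View pics/w8.png

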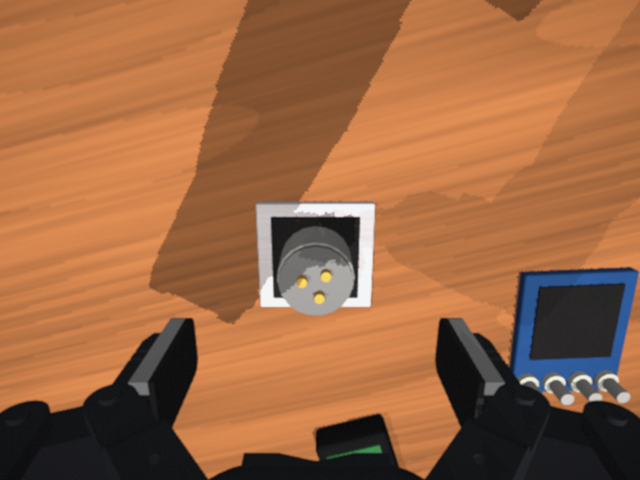

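```bash
python3 studs.py w8 285 260 350 310 0.073; python3 dock.py w8 575 330
```

```text
[325.6 275.5] 110 [ 423.8 -345.4]
[301.6 281.2] 112 [ 423.9 -364.2]
[319.  297.2] 113 [ 440.2 -354.7]
mean [ 429.3 -354.7]
1 0 18.8 ang -1.568
2 0 18.8 ang -0.518
2 1 18.9 ang 0.53
size [101.4 127.3] pad [ 554.4 -132.6] yaw -0.205
```

>>> carry_out(
  plan="0.3 2 -0.3 0 0 0 1;0.6 3.8 -0.3 0 0 0 1;0.6 3.8 -0.3 0 0 0 1;0.6 3.8 -0.3 0 0 0 1;0.6 3.8 -0.3 0 0 0 1;0.6 3.8 -0.3 0 0 0 1;0.6 3.8 -0.3 0 0 0 1;0.6 3.8 -0.3 0 0 0 1;0.6 3.8 -0.3 0 0 0 1;0.6 3.8 0 0 0 0 1",
)

```text
time_s: 12.17
tool_pos: [0.4155, 0.0249, 0.2475]
orientation: [[-0.969, 0.245, 0.002], [0.245, 0.969, 0.0], [-0.002, 0.001, -1.0]]
ft_force: [1.1, -0.5, -0.4]
finger_gap: 1.003
```

>>> carry_out(
  plan="0.6 3.8 0 0 0 0 1;0.6 3.8 0 0 0 0 1;0.6 3.8 0 0 0 0 1;0.6 3.8 0 0 0 0 1;0.6 3.8 0 0 0 0 1;0 0 0 0 0 -0.12 1;0 0 0 0 0 -0.12 1;0 0 0 0 0 -0.12 1;0 0 0 0 0 -0.12 1;0 0 0 0 0 -0.12 1",
)

```text
time_s: 13.0
tool_pos: [0.4326, 0.2151, 0.2465]
orientation: [[-0.936, -0.351, -0.0], [-0.351, 0.936, 0.0], [0.0, 0.0, -1.0]]
ft_force: [-0.7, 1.0, 0.5]
finger_gap: 1.002
```

```bash
 python3 -c "
from h import *
go([.4486,0.3305,.15],0.453)"
```

```text
t 13.0 tcp [0.4326 0.2151 0.2465] gap 1.002 F [-0.7  1.   0.5]
shift cm in tool axes [-5.55 10.24  9.65] | 15.13
turn [ 0.0002  0.     -0.094 ] joint6 5.9
```

>>> carry_out(
  plan="0 0 0 0 0 -0.094 1;-1 2.6 1.5 0 0 0 1;-1 2.6 1.5 0 0 0 1;-1 2.6 2.5 0 0 0 1;-1 1.9 2.5 0 0 0 1;-0.6 1 1.5 0 0 0 1;0 0 0 0 0 0 1;0 0 0 0 0 0 1;0 0 0 0 0 0 1;0 0 0 0 0 0 1",
)

```text
time_s: 13.83
tool_pos: [0.4285, 0.3305, 0.1529]
orientation: [[-0.902, -0.431, 0.002], [-0.431, 0.902, 0.001], [-0.002, 0.0, -1.0]]
ft_force: [1.0, -0.7, 1.1]
finger_gap: 0.997
```

```bash
python3 look.py w9; python3 -c "
from h import *
go([.4486,0.3305,.034],0.453)"
```

```text
13.8833 [0.4285 0.3305 0.153 ] 0.24637117452164653
t 13.88 tcp [0.4285 0.3305 0.153 ] gap 1.0 F [ 0.4 -0.5  0.2]
shift cm in tool axes [-1.79 -0.87 11.9 ] | 12.07
turn [ 0.0003  0.0022 -0.0078] joint6 12.1
```

View pics/w9.png

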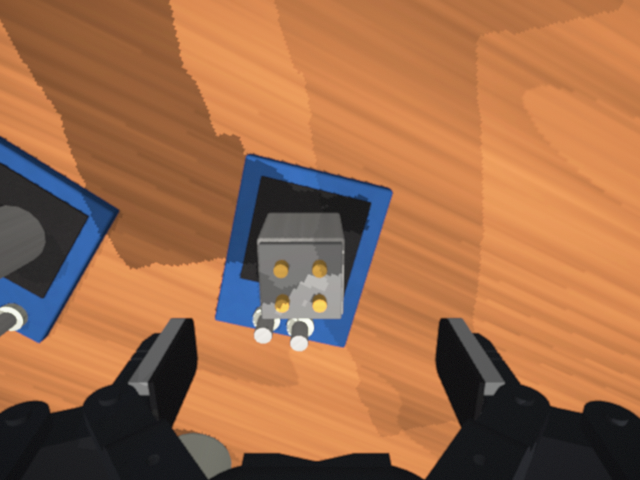

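```bash
python3 studs.py w9 260 250 350 315 0.085; python3 -c "
from h import *
print(onz(manip.calibration('top'),(154,205),.15))"
```

```text
[280.6 268.7] 227 [443.1 315.7]
[319.1 268.4] 218 [433.9 334.5]
[281.7 303.1] 217 [461.9 324.8]
[319.  303.2] 221 [453.  343.6]
mean [448.  329.7]
1 0 20.9 ang 2.026
2 0 20.8 ang 0.449
2 1 29.6 ang -0.336
3 0 29.6 ang 1.232
3 1 21.1 ang 0.446
3 2 20.9 ang 2.014
[0.67747575 0.328023   0.15      ]
```

>>> carry_out(
  plan="-1.8 -0.87 0 0 0 -0.008 1;0 0 0 0 0 0 1;0 0 2 0 0 0 1;0 0 2.5 0 0 0 1;0 0 2.5 0 0 0 1;0 0 2.5 0 0 0 1;0 0 1.4 0 0 0 1;0 0 0 0 0 0 1;0 0 0 0 0 0 1;0 0 0 0 0 0 1",
)

```text
time_s: 14.72
tool_pos: [0.4487, 0.3311, 0.044]
orientation: [[-0.899, -0.438, 0.002], [-0.438, 0.899, 0.001], [-0.002, 0.0, -1.0]]
ft_force: [0.1, 0.5, -0.0]
finger_gap: 1.0
```

```bash
python3 look.py w10; python3 -c "
from h import *
go([.4486,0.3305,.034],0.453)"
```

```text
14.7667 [0.4489 0.3313 0.0443] 0.17462136021462205
t 14.77 tcp [0.4489 0.3313 0.0443] gap 0.998 F [0.5 0.7 0.2]
shift cm in tool axes [ 0.07 -0.06  1.03] | 1.03
turn [0.0006 0.0031 0.0008] joint6 10.4
```

View pics/w10.png

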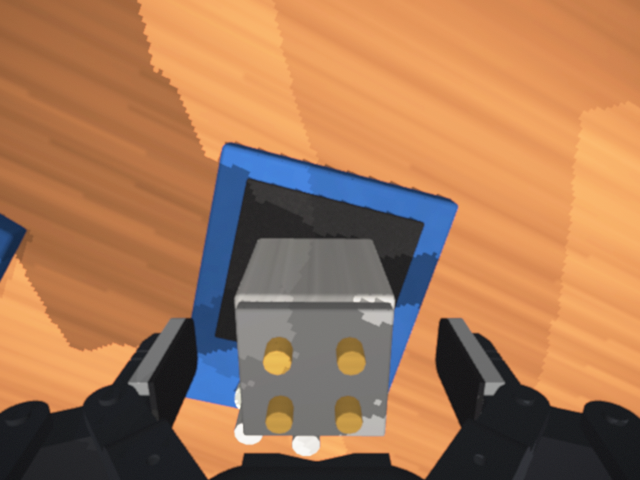

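The square cell (lid centre about (315,370)) lines up with the jaws at (170,360) and (465,360). I'll lower 1.2 cm and close.

>>> carry_out(
  plan="0 -0.1 0.6 0 0 0 1;0 0 0.6 0 0 0 1;0 0 0 0 0 0 1;0 0 0 0 0 0 0.3;0 0 0 0 0 0 -0.3;0 0 0 0 0 0 -1;0 0 0 0 0 0 -1;0 0 0 0 0 0 -1;0 0 0 0 0 0 -1;0 0 0 0 0 0 -1",
)

```text
time_s: 15.6
tool_pos: [0.4484, 0.33, 0.0308]
orientation: [[-0.899, -0.439, 0.001], [-0.439, 0.899, 0.001], [-0.001, 0.0, -1.0]]
ft_force: [0.5, 0.3, 1.6]
finger_gap: 0.58
```

>>> carry_out(
  plan="0 0 0 0 0 0 -1;0 0 0 0 0 0 -1;0 0 -1 0 0 0 -1;0 0 -2 0 0 0 -1;0 0 -3 0 0 0 -1;0 0 -3 0 0 0 -1;0 0 -3 0 0 0 -1;0 0 -2 0 0 0 -1;0 0 0 0 0 0 -1;0 0 0 0 0 0 -1",
)

```text
time_s: 16.43
tool_pos: [0.4485, 0.3299, 0.1714]
orientation: [[-0.899, -0.439, 0.002], [-0.439, 0.899, 0.001], [-0.002, 0.0, -1.0]]
ft_force: [-0.1, -0.3, -2.4]
finger_gap: 0.576
```

```bash
python3 look.py w11; python3 -c "
from h import *
go([.5546,-0.1324,.18],-0.204)"
```

```text
16.4833 [0.4475 0.3292 0.1698] 1.9608250192445222
t 16.48 tcp [0.4475 0.3292 0.1698] gap 0.575 F [-0.2 -0.1 -2.6]
shift cm in tool axes [ 10.63 -46.18  -0.98] | 47.4
turn [-0.0008 -0.0012  0.6581] joint6 10.3
```

View pics/w11.png

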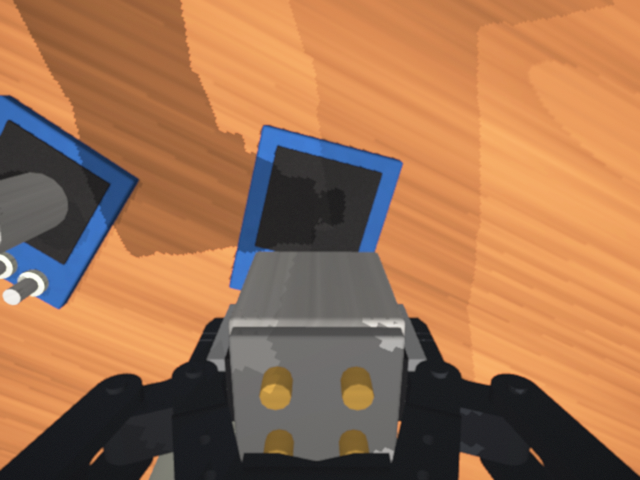

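>>> carry_out(
  plan="0.4 -1.8 0 0 0 0 -1;0.85 -3.7 0 0 0 0 -1;0.85 -3.7 -0.1 0 0 0 -1;0.85 -3.7 -0.1 0 0 0 -1;0.85 -3.7 -0.1 0 0 0 -1;0.85 -3.7 -0.1 0 0 0 -1;0.85 -3.7 0 0 0 0 -1;0.85 -3.7 0 0 0 0 -1;0.85 -3.7 0 0 0 0 -1;0.85 -3.7 0 0 0 0 -1",
)

```text
time_s: 17.32
tool_pos: [0.5279, -0.0228, 0.1721]
orientation: [[-0.899, -0.439, -0.005], [-0.439, 0.899, 0.0], [0.004, 0.002, -1.0]]
ft_force: [0.6, 0.3, -2.7]
finger_gap: 0.58
```

>>> carry_out(
  plan="0.85 -3.7 0 0 0 0 -1;0.85 -3.7 0 0 0 0 -1;0.6 -2 0 0 0 0 -1;0 0 0 0 0 0.11 -1;0 0 0 0 0 0.11 -1;0 0 0 0 0 0.11 -1;0 0 0 0 0 0.11 -1;0 0 0 0 0 0.11 -1;0 0 0 0 0 0.108 -1;0 0 0 0 0 0 -1",
)

```text
time_s: 18.15
tool_pos: [0.5485, -0.1153, 0.1719]
orientation: [[-0.979, 0.204, -0.005], [0.204, 0.979, 0.001], [0.005, -0.0, -1.0]]
ft_force: [-0.2, -0.7, -2.4]
finger_gap: 0.576
```

```bash
python3 look.py w12;python3 -c "
from h import *
go([.5546,-0.1324,.031],-0.204)"
```

```text
18.2 [ 0.5487 -0.1152  0.1722] 1.8624301943784585
t 18.2 tcp [ 0.5487 -0.1152  0.1722] gap 0.579 F [-1.  -0.2 -2. ]
shift cm in tool axes [-0.99 -1.56 14.12] | 14.24
turn [-0.0001 -0.0047  0.0024] joint6 -0.3
```

View pics/w12.png

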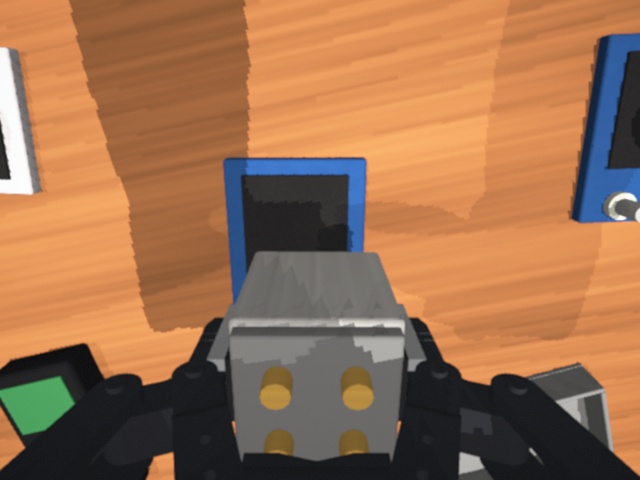

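The square cell is held level, and the four-post dock is empty at (295,230). I'll centre it and lower part way.

>>> carry_out(
  plan="-1 -1.5 0 0 -0.004 0 -1;0 0 0 0 0 0 -1;0 0 2 0 0 0 -1;0 0 2.5 0 0 0 -1;0 0 2.5 0 0 0 -1;0 0 2.5 0 0 0 -1;0 0 1.5 0 0 0 -1;0 0 0 0 0 0 -1;0 0 0 0 0 0 -1;0 0 0 0 0 0 -1",
)

```text
time_s: 19.03
tool_pos: [0.558, -0.1323, 0.0651]
orientation: [[-0.979, 0.202, 0.005], [0.202, 0.979, -0.001], [-0.005, 0.0, -1.0]]
ft_force: [1.3, 0.1, -2.6]
finger_gap: 0.583
```

```bash
python3 -c "
from h import *
go([.5546,-0.1324,.031],-0.204)"
```

```text
t 19.03 tcp [ 0.558  -0.1323  0.0651] gap 0.583 F [ 1.3  0.1 -2.6]
shift cm in tool axes [ 0.35 -0.07  3.41] | 3.43
turn [0.0001 0.0047 0.0011] joint6 -1.7
```

>>> carry_out(
  plan="0.3 -0.1 0 0 0.004 0 -1;0 0 0 0 0 0 -1;0 0 1 0 0 0 -1;0 0 1 0 0 0 -1;0 0 0.7 0 0 0 -1;0 0 0.3 0 0 0 -1;0 0 0.1 0 0 0 -1;0 0 0 0 0 0 -1;0 0 0 0 0 0 -1;0 0 0 0 0 0 -1",
)

```text
time_s: 19.87
tool_pos: [0.5548, -0.1328, 0.0338]
orientation: [[-0.979, 0.202, 0.001], [0.202, 0.979, -0.0], [-0.001, -0.0, -1.0]]
ft_force: [-0.1, 0.1, -2.2]
finger_gap: 0.581
```

```bash
python3 -c "
from h import *
go([.5546,-0.1324,.031],-0.204)"
```

```text
t 19.87 tcp [ 0.5548 -0.1328  0.0338] gap 0.581 F [-0.1  0.1 -2.2]
shift cm in tool axes [0.03 0.04 0.28] | 0.28
turn [-0.      0.0007  0.0002] joint6 -1.8
```

>>> carry_out(
  plan="0 0 0.1 0 0 0 -1;0 0 0.1 0 0 0 -1;0 0 0.08 0 0 0 -1;0 0 0 0 0 0 -1;0 0 0 0 0 0 -1;0 0 0 0 0 0 -1;0 0 0 0 0 0 -1;0 0 0 0 0 0 -1;0 0 0 0 0 0 -1;0 0 0 0 0 0 -1",
)

```text
time_s: 20.7
tool_pos: [0.5546, -0.1328, 0.0308]
orientation: [[-0.979, 0.202, 0.0], [0.202, 0.979, -0.0], [-0.0, -0.0, -1.0]]
ft_force: [0.3, 0.8, -1.8]
finger_gap: 0.575
```

```bash
python3 -c "
from h import *
go([.5546,-0.1324,.031],-0.204)"
```

```text
t 20.7 tcp [ 0.5546 -0.1328  0.0308] gap 0.575 F [ 0.3  0.8 -1.8]
shift cm in tool axes [ 0.01  0.04 -0.02] | 0.04
turn [-0.      0.0004  0.0002] joint6 -1.8
```

>>> carry_out(
  plan="0 0 0.05 0 0 0 -1;0 0 0.05 0 0 0 -1;0 0 0 0 0 0 -1;0 0 0 0 0 0 -1;0 0 0 0 0 0 -1;0 0 0 0 0 0 -1;0 0 0 0 0 0 -1;0 0 0 0 0 0 -1;0 0 0 0 0 0 -1;0 0 0 0 0 0 -1",
)

```text
time_s: 21.53
tool_pos: [0.5546, -0.1328, 0.0308]
orientation: [[-0.979, 0.202, 0.001], [0.202, 0.979, -0.0], [-0.001, 0.0, -1.0]]
ft_force: [-2.1, 0.3, 5.8]
finger_gap: 0.58
```

```bash
python3 -c "
from h import *
go([.5546,-0.1324,.031],-0.204)"
```

```text
t 21.53 tcp [ 0.5546 -0.1328  0.0308] gap 0.58 F [-2.1  0.3  5.8]
shift cm in tool axes [ 0.01  0.04 -0.02] | 0.04
turn [0.     0.0009 0.0002] joint6 -1.8
```

Seated (upward force of 5.8 N). Release and lift.

>>> carry_out(
  plan="0 0 0 0 0 0 -0.2;0 0 0 0 0 0 0.2;0 0 0 0 0 0 0.5;0 0 0 0 0 0 1;0 0 0 0 0 0 1;0 0 0 0 0 0 1;0 0 0 0 0 0 1;0 0 0 0 0 0 1;0 0 0 0 0 0 1;0 0 0 0 0 0 1",
)

```text
time_s: 22.37
tool_pos: [0.5544, -0.1327, 0.0297]
orientation: [[-0.979, 0.202, -0.0], [0.202, 0.979, 0.0], [0.0, -0.0, -1.0]]
ft_force: [0.1, 0.5, -0.1]
finger_gap: 1.0
```

>>> carry_out(
  plan="0 0 -1 0 0 0 1;0 0 -2 0 0 0 1;0 0 -3 0 0 0 1;0 0 -3 0 0 0 1;0 0 -3 0 0 0 1;0 0 -3 0 0 0 1;0 0 -2.5 0 0 0 1;2 0 -2 0 0 0 1;3 0 0 0 0 0 1;0 0 0 0 0 0 1",
)

```text
time_s: 23.2
tool_pos: [0.5004, -0.1215, 0.2265]
orientation: [[-0.979, 0.202, -0.003], [0.202, 0.979, 0.001], [0.003, 0.0, -1.0]]
ft_force: [-1.4, 0.4, 0.1]
finger_gap: 1.001
```

```bash
python3 look.py w13;  python3 -c "
from h import *
go([.5268,0.142,.18],-0.168)"
```

```text
23.25 [ 0.5028 -0.122   0.226 ] 2.6558557443121313
t 23.25 tcp [ 0.5028 -0.122   0.226 ] gap 1.0 F [-0.3  0.3  0. ]
shift cm in tool axes [ 2.99 26.34  4.6 ] | 26.91
turn [ 0.0001 -0.0006 -0.0359] joint6 -2.0
```

View pics/w13.png

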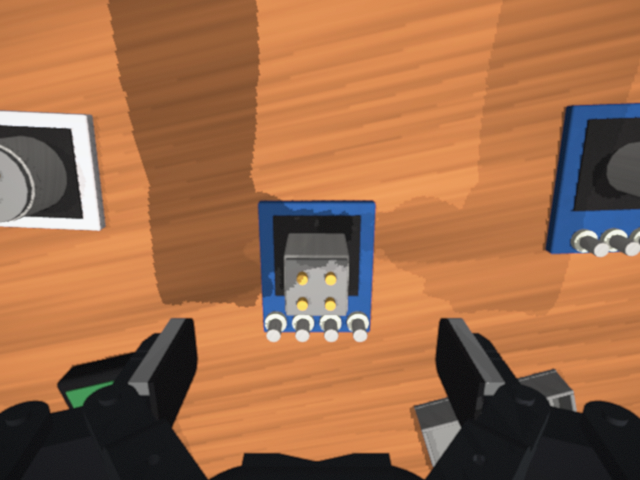

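```bash
python3 studs.py w13 285 265 350 315 0.085|grep mean; python3 dock.py w13 315 260
```

```text
mean [ 554.7 -133.3]
size [101.3 126.7] pad [ 554.5 -131.8] yaw -0.207
```

>>> carry_out(
  plan="0.2 1.6 0 0 0 0 1;0.4 3.6 0.3 0 0 0 1;0.4 3.6 0.3 0 0 0 1;0.4 3.6 0.3 0 0 0 1;0.4 3.6 0.3 0 0 0 1;0.4 3.6 1 0 0 0 1;0.4 3.6 1.2 0 0 0 1;0.4 3 1.2 0 0 -0.036 1;0 0 0 0 0 0 1;0 0 0 0 0 0 1",
)

```text
time_s: 24.08
tool_pos: [0.529, 0.1415, 0.1778]
orientation: [[-0.986, 0.164, -0.001], [0.164, 0.986, -0.001], [0.001, -0.001, -1.0]]
ft_force: [-0.1, -0.8, -0.0]
finger_gap: 1.002
```

```bash
python3 look.py w14;  python3 -c "
from h import *
go([.5268,0.142,.042],-0.168)"
```

```text
24.1333 [0.5292 0.1404 0.1784] 1.8727777479410606
t 24.13 tcp [0.5292 0.1404 0.1784] gap 0.998 F [ 0.4 -0.7 -0.1]
shift cm in tool axes [ 0.26  0.13 13.64] | 13.65
turn [-0.0009 -0.0005  0.0013] joint6 24.4
```

View pics/w14.png

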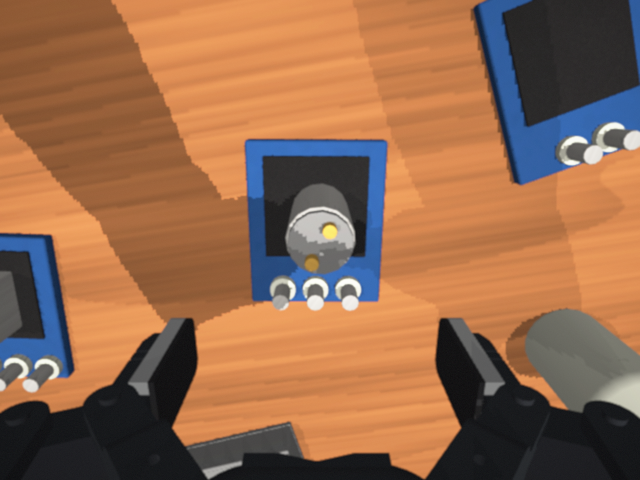

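The square cell is within about 1.5 mm of its pad centre. Now measuring the tall cell, whose studs are at (330,231) and (312,264).

```bash
python3 studs.py w14 285 210 355 275 0.099; python3 dock.py w14 315 220
```

```text
[329.2 230.4] 199 [518.7 150. ]
[311.4 262.3] 200 [535.9 137.1]
mean [527.3 143.6]
1 0 21.5 ang -0.646
size [101.7 128.1] pad [526.4 141.5] yaw -0.17
```

>>> carry_out(
  plan="0.25 0.1 0 0 0 0 1;0 0 0 0 0 0 1;0 0 2 0 0 0 1;0 0 2 0 0 0 1;0 0 2 0 0 0 1;0 0 2 0 0 0 1;0 0 1 0 0 0 1;0 0 0 0 0 0 1;0 0 0 0 0 0 1;0 0 0 0 0 0 1",
)

```text
time_s: 24.97
tool_pos: [0.5279, 0.1413, 0.09]
orientation: [[-0.986, 0.168, 0.002], [0.168, 0.986, 0.001], [-0.002, 0.001, -1.0]]
ft_force: [-0.2, 0.5, -0.0]
finger_gap: 0.998
```

```bash
python3 look.py w15;  python3 -c "
from h import *
go([.5268,0.142,.042],-0.168)"
```

```text
25.0167 [0.5281 0.1415 0.0902] 0.25882298580083984
t 25.02 tcp [0.5281 0.1415 0.0902] gap 0.997 F [ 0.2 -0.1 -0.5]
shift cm in tool axes [0.15 0.02 4.82] | 4.82
turn [ 0.0012  0.0025 -0.0003] joint6 24.6
```

View pics/w15.png

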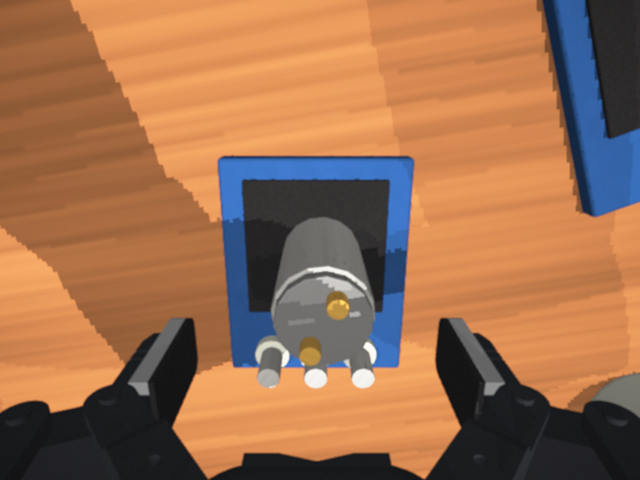

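>>> carry_out(
  plan="0.1 0.1 0 0 0 0 1;0 0 1.5 0 0 0 1;0 0 2 0 0 0 1;0 0 1.2 0 0 0 1;0 0 0 0 0 0 1;0 0 0 0 0 0 1;0 0 0 0 0 0 0.3;0 0 0 0 0 0 -0.3;0 0 0 0 0 0 -1;0 0 0 0 0 0 -1",
)

```text
time_s: 25.85
tool_pos: [0.527, 0.1431, 0.0429]
orientation: [[-0.986, 0.167, 0.002], [0.167, 0.986, 0.001], [-0.002, 0.002, -1.0]]
ft_force: [2.2, -0.4, -0.4]
finger_gap: 0.48
```

>>> carry_out(
  plan="0 0 0 0 0 0 -1;0 0 0 0 0 0 -1;0 0 0 0 0 0 -1;0 0 0 0 0 0 -1;0 0 0 0 0 0 -1;0 0 0 0 0 0 -1;0 0 0 0 0 0 -1;0 0 0 0 0 0 -1;0 0 0 0 0 0 -1;0 0 0 0 0 0 -1",
)

```text
time_s: 26.68
tool_pos: [0.527, 0.1431, 0.0429]
orientation: [[-0.986, 0.167, 0.002], [0.167, 0.986, 0.001], [-0.002, 0.001, -1.0]]
ft_force: [-0.0, 1.3, 5.5]
finger_gap: 0.478
```

>>> carry_out(
  plan="0 0 -1 0 0 0 -1;0 0 -2 0 0 0 -1;0 0 -2 0 0 0 -1;0 0 -2 0 0 0 -1;0 0 -2 0 0 0 -1;0 0 -1 0 0 0 -1;0 0 0 0 0 0 -1;0 0 0 0 0 0 -1;0 0 0 0 0 0 -1;0 0 0 0 0 0 -1",
)

```text
time_s: 27.52
tool_pos: [0.5247, 0.1422, 0.1401]
orientation: [[-0.986, 0.167, -0.003], [0.167, 0.986, -0.001], [0.003, -0.001, -1.0]]
ft_force: [-0.6, -0.3, -3.5]
finger_gap: 0.481
```

```bash
python3 look.py w16;  python3 -c "
from h import *
go([.447,0.3295,.14],0.2)"
```

```text
27.5667 [0.5248 0.1423 0.1402] 0.375815716204889
t 27.57 tcp [0.5248 0.1423 0.1402] gap 0.478 F [ 0.5 -0.2 -3.4]
shift cm in tool axes [10.8  17.16  0.03] | 20.28
turn [-0.0008 -0.003  -0.3678] joint6 24.8
```

View pics/w16.png

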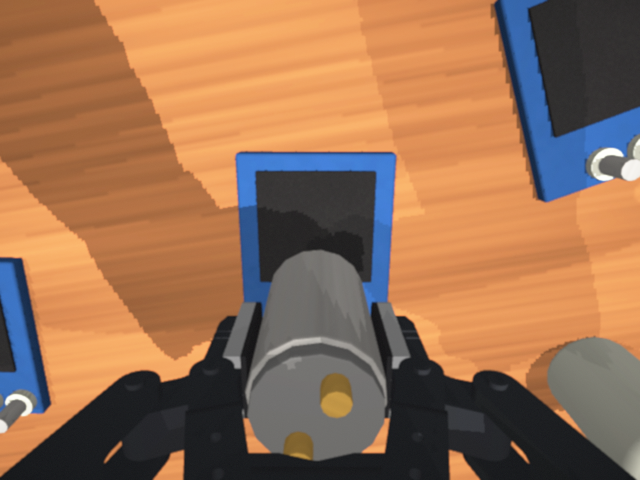

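>>> carry_out(
  plan="0.8 1.3 0 0 0 0 -1;1.7 2.7 0 0 0 0 -1;1.8 2.9 0 0 0 0 -1;1.8 2.9 0 0 0 0 -1;1.8 2.9 0 0 0 0 -1;1.7 2.7 0 0 0 0 -1;1.2 1.8 0 0 0 0 -1;0 0 0 0 0 -0.12 -1;0 0 0 0 0 -0.12 -1;0 0 0 0 0 -0.12 -1",
)

```text
time_s: 28.4
tool_pos: [0.4473, 0.3305, 0.1405]
orientation: [[-0.98, -0.198, -0.002], [-0.198, 0.98, -0.001], [0.002, -0.001, -1.0]]
ft_force: [0.6, 1.0, -2.8]
finger_gap: 0.477
```

>>> carry_out(
  plan="0 0 0 0 0 0 -1;0 0 0 0 0 0 -1;0 0 0 0 0 0 -1;0 0 0 0 0 0 -1;0 0 0 0 0 0 -1;0 0 0 0 0 0 -1;0 0 0 0 0 0 -1;0 0 0 0 0 0 -1;0 0 0 0 0 0 -1;0 0 0 0 0 0 -1",
)

```text
time_s: 29.23
tool_pos: [0.4483, 0.3302, 0.1417]
orientation: [[-0.982, -0.191, 0.0], [-0.191, 0.982, 0.0], [-0.0, 0.0, -1.0]]
ft_force: [0.4, 0.4, -2.9]
finger_gap: 0.482
```

```bash
python3 look.py w17;  python3 -c "
from h import *
go([.447,0.3295,.043],0.2)"
```

```text
29.2833 [0.4483 0.3302 0.1417] 0.18543565346766178
t 29.28 tcp [0.4483 0.3302 0.1417] gap 0.474 F [-0.7 -1.4 -3.1]
shift cm in tool axes [ 0.14 -0.05  9.87] | 9.87
turn [ 0.      0.0001 -0.0079] joint6 25.4
```

View pics/w17.png

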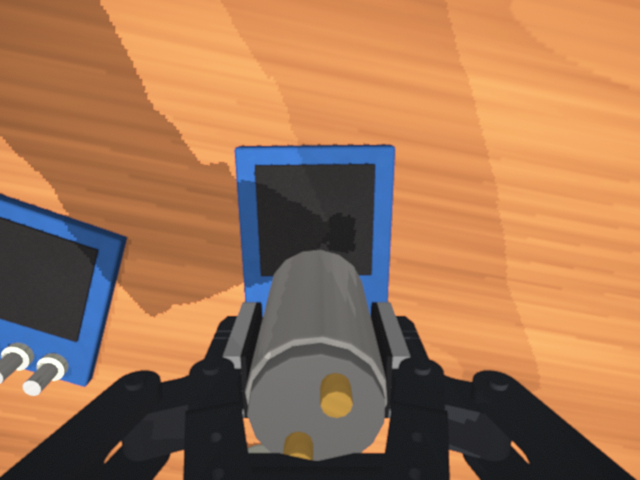

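>>> carry_out(
  plan="0.1 -0.05 0 0 0 -0.008 -1;0 0 1.5 0 0 0 -1;0 0 2 0 0 0 -1;0 0 2 0 0 0 -1;0 0 1.5 0 0 0 -1;0 0 0 0 0 0 -1;0 0 0 0 0 0 -1;0 0 0 0 0 0 -1;0 0 0 0 0 0 -1;0 0 0 0 0 0 -1",
)

```text
time_s: 30.12
tool_pos: [0.4483, 0.3302, 0.073]
orientation: [[-0.98, -0.199, 0.002], [-0.199, 0.98, 0.002], [-0.002, 0.001, -1.0]]
ft_force: [0.8, 0.0, -4.4]
finger_gap: 0.481
```

```bash
python3 -c "
from h import *
go([.447,0.3295,.043],0.2)"
```

```text
t 30.12 tcp [0.4483 0.3302 0.073 ] gap 0.481 F [ 0.8  0.  -4.4]
shift cm in tool axes [ 0.15 -0.05  3.  ] | 3.0
turn [0.0011 0.0023 0.0003] joint6 24.9
```

>>> carry_out(
  plan="0.1 -0.05 0 0 0.002 0 -1;0 0 1 0 0 0 -1;0 0 1 0 0 0 -1;0 0 0.5 0 0 0 -1;0 0 0.3 0 0 0 -1;0 0 0 0 0 0 -1;0 0 0 0 0 0 -1;0 0 0 0 0 0 -1;0 0 0 0 0 0 -1;0 0 0 0 0 0 -1",
)

```text
time_s: 30.95
tool_pos: [0.4464, 0.3289, 0.0435]
orientation: [[-0.98, -0.199, -0.002], [-0.199, 0.98, -0.0], [0.002, -0.0, -1.0]]
ft_force: [-0.0, 0.6, -3.2]
finger_gap: 0.48
```

```bash
python3 -c "
from h import *
go([.447,0.3295,.043],0.2)"
```

```text
t 30.95 tcp [0.4464 0.3289 0.0435] gap 0.48 F [-0.   0.6 -3.2]
shift cm in tool axes [-0.07  0.05  0.05] | 0.1
turn [-0.     -0.0022  0.0002] joint6 24.9
```

>>> carry_out(
  plan="-0.05 0.03 0 0 -0.002 0 -1;0 0 0.05 0 0 0 -1;0 0 0.05 0 0 0 -1;0 0 0.05 0 0 0 -1;0 0 0 0 0 0 -1;0 0 0 0 0 0 -1;0 0 0 0 0 0 -1;0 0 0 0 0 0 -1;0 0 0 0 0 0 -1;0 0 0 0 0 0 -1",
)

```text
time_s: 31.78
tool_pos: [0.447, 0.3294, 0.0429]
orientation: [[-0.98, -0.199, 0.001], [-0.199, 0.98, 0.0], [-0.001, 0.0, -1.0]]
ft_force: [-2.3, -0.8, 6.0]
finger_gap: 0.482
```

```bash
python3 -c "
from h import *
go([.447,0.3295,.043],0.2)"
```

```text
t 31.78 tcp [0.447  0.3294 0.0429] gap 0.482 F [-2.3 -0.8  6. ]
shift cm in tool axes [-0.    0.01 -0.01] | 0.02
turn [0.0003 0.0006 0.0003] joint6 24.9
```

Seated. Release, lift straight up, look.

>>> carry_out(
  plan="0 0 0 0 0 0 -0.3;0 0 0 0 0 0 0.1;0 0 0 0 0 0 0.5;0 0 0 0 0 0 1;0 0 0 0 0 0 1;0 0 0 0 0 0 1;0 0 0 0 0 0 1;0 0 0 0 0 0 1;0 0 0 0 0 0 1;0 0 0 0 0 0 1",
)

```text
time_s: 32.62
tool_pos: [0.4469, 0.3292, 0.0422]
orientation: [[-0.98, -0.199, 0.0], [-0.199, 0.98, -0.0], [-0.0, -0.0, -1.0]]
ft_force: [0.3, -0.5, 0.3]
finger_gap: 1.001
```

>>> carry_out(
  plan="0 0 -1 0 0 0 1;0 0 -2 0 0 0 1;0 0 -3 0 0 0 1;0 0 -3 0 0 0 1;0 0 -3 0 0 0 1;0 0 -3 0 0 0 1;0 0 -3 0 0 0 1;2 0 -2 0 0 0 1;3 0 0 0 0 0 1;0 0 0 0 0 0 1",
)

```text
time_s: 33.45
tool_pos: [0.3939, 0.3179, 0.2445]
orientation: [[-0.98, -0.2, -0.001], [-0.2, 0.98, 0.0], [0.001, 0.001, -1.0]]
ft_force: [-1.6, -1.5, -0.6]
finger_gap: 1.001
```

```bash
python3 look.py w18;  python3 -c "
from h import *
go([.4293,-0.3547,.2],-0.248)"
```

```text
33.5 [0.3958 0.3186 0.2438] 2.5155499264935046
t 33.5 tcp [0.3958 0.3186 0.2438] gap 0.999 F [ 0.8  0.2 -1.1]
shift cm in tool axes [ 10.19 -66.64   4.35] | 67.55
turn [5.000e-04 2.000e-04 4.495e-01] joint6 27.3
```

View pics/w18.png

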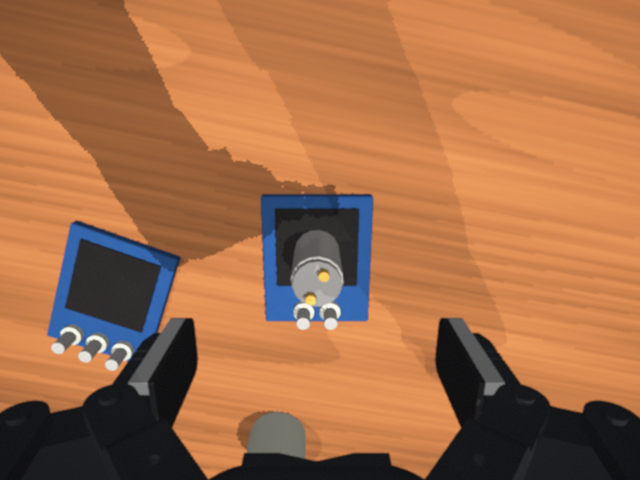

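The tall cell stands upright in the two-post dock (lid about (317,285)). Measuring it, then moving to the stand.

```bash
python3 studs.py w18 290 260 345 310 0.099|grep mean; python3 dock.py w18 315 260;python3 dock.py w18 110 290
```

```text
mean [446.8 328.8]
size [126.1 101.5] pad [446.5 329.7] yaw 0.201
size [102.  127.6] pad [525.9 143. ] yaw -0.168
```

>>> carry_out(
  plan="0.3 -2 0 0 0 0 1;0.6 -3.9 0 0 0 0 1;0.6 -3.9 0 0 0 0 1;0.6 -3.9 0 0 0 0 1;0.6 -3.9 0 0 0 0 1;0.6 -3.9 0 0 0 0 1;0.6 -3.9 0 0 0 0 1;0.6 -3.9 0 0 0 0 1;0.6 -3.9 0 0 0 0 1;0.6 -3.9 0 0 0 0 1",
)

```text
time_s: 34.33
tool_pos: [0.4159, -0.0578, 0.2426]
orientation: [[-0.98, -0.199, 0.001], [-0.199, 0.98, -0.0], [-0.001, -0.0, -1.0]]
ft_force: [-0.1, -0.4, 0.6]
finger_gap: 1.001
```

>>> carry_out(
  plan="0.6 -3.9 0 0 0 0 1;0.6 -3.9 0 0 0 0 1;0.6 -3.9 0 0 0 0 1;0.6 -3.9 0.5 0 0 0 1;0.6 -3.9 0.5 0 0 0 1;0.6 -3.9 0.5 0 0 0 1;0 0 0 0 0 0.12 1;0 0 0 0 0 0.12 1;0 0 0 0 0 0.12 1;0 0 0 0 0 0.09 1",
)

```text
time_s: 35.17
tool_pos: [0.427, -0.2931, 0.2269]
orientation: [[-0.967, 0.254, -0.0], [0.254, 0.967, 0.0], [0.0, 0.0, -1.0]]
ft_force: [0.2, 0.2, -0.5]
finger_gap: 1.002
```

```bash
python3 -c "
from h import *
go([.4293,-0.3547,.14],-0.248)"
```

```text
t 35.17 tcp [ 0.427  -0.2931  0.2269] gap 1.002 F [ 0.2  0.2 -0.5]
shift cm in tool axes [-1.79 -5.9   8.69] | 10.66
turn [ 0.     -0.0005 -0.0085] joint6 -19.8
```

>>> carry_out(
  plan="-0.6 -2 1 0 0 0 1;-0.6 -2 2 0 0 0 1;-0.6 -1.9 2 0 0 0 1;0 0 2 0 0 -0.008 1;0 0 1.7 0 0 0 1;0 0 0 0 0 0 1;0 0 0 0 0 0 1;0 0 0 0 0 0 1;0 0 0 0 0 0 1;0 0 0 0 0 0 1",
)

```text
time_s: 36.0
tool_pos: [0.4308, -0.3543, 0.1417]
orientation: [[-0.971, 0.239, 0.002], [0.239, 0.971, -0.002], [-0.002, -0.001, -1.0]]
ft_force: [0.1, -0.2, -1.2]
finger_gap: 0.999
```

```bash
python3 look.py w19; python3 -c "
from h import *
go([.4293,-0.3547,.0245],-0.248)"
```

```text
36.05 [ 0.4306 -0.3542  0.1415] 0.47833151865889834
t 36.05 tcp [ 0.4306 -0.3542  0.1415] gap 0.997 F [-0.9  0.3 -0. ]
shift cm in tool axes [ 0.14 -0.07 11.7 ] | 11.7
turn [-0.0011  0.0022  0.0065] joint6 -25.6
```

View pics/w19.png

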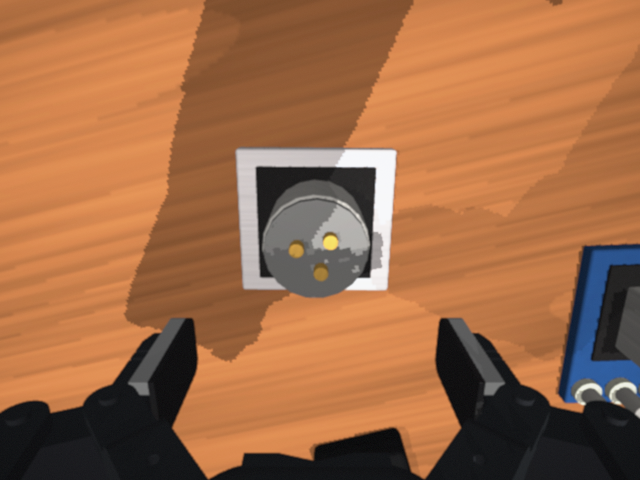

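The wide cell stands on the stand (lid about (317,248)), centred between the jaws. Descend and grip.

>>> carry_out(
  plan="0.1 -0.07 0 0 0 0.006 1;0 0 2 0 0 0 1;0 0 2.5 0 0 0 1;0 0 2.5 0 0 0 1;0 0 2.5 0 0 0 1;0 0 1.2 0 0 0 1;0 0 0.5 0 0 0 1;0 0 0 0 0 0 1;0 0 0 0 0 0 1;0 0 0 0 0 0 1",
)

```text
time_s: 36.88
tool_pos: [0.4297, -0.355, 0.0295]
orientation: [[-0.969, 0.245, 0.002], [0.245, 0.969, -0.002], [-0.002, -0.001, -1.0]]
ft_force: [0.2, 0.5, 0.1]
finger_gap: 0.996
```

```bash
python3 -c "
from h import *
go([.4293,-0.3547,.0245],-0.248)"
```

```text
t 36.88 tcp [ 0.4297 -0.355   0.0295] gap 0.996 F [0.2 0.5 0.1]
shift cm in tool axes [0.05 0.02 0.5 ] | 0.5
turn [-0.0011  0.0023  0.0001] joint6 -25.4
```

>>> carry_out(
  plan="0 0 0.5 0.0 0.002 0 1;0 0 0 0 0 0 1;0 0 0 0 0 0 0.5;0 0 0 0 0 0 0;0 0 0 0 0 0 -0.5;0 0 0 0 0 0 -1;0 0 0 0 0 0 -1;0 0 0 0 0 0 -1;0 0 0 0 0 0 -1;0 0 0 0 0 0 -1",
)

```text
time_s: 37.72
tool_pos: [0.4291, -0.3544, 0.0239]
orientation: [[-0.969, 0.245, -0.001], [0.245, 0.969, 0.0], [0.001, -0.0, -1.0]]
ft_force: [-1.8, 1.1, 5.9]
finger_gap: 0.709
```

```bash
python3 -c "
from h import *
go([.4293,-0.3547,.0245],-0.248)"
```

```text
t 37.72 tcp [ 0.4291 -0.3544  0.0239] gap 0.709 F [-1.8  1.1  5.9]
shift cm in tool axes [-0.03 -0.03 -0.06] | 0.07
turn [-0.0003 -0.001   0.0002] joint6 -25.3
```

>>> carry_out(
  plan="0 0 0 0 0 0 -1;0 0 0 0 0 0 -1;0 0 -1 0 0 0 -1;0 0 -2 0 0 0 -1;0 0 -2 0 0 0 -1;0 0 -3 0 0 0 -1;0 0 -3 0 0 0 -1;0 0 -2 0 0 0 -1;0 0 0 0 0 0 -1;0 0 0 0 0 0 -1",
)

```text
time_s: 38.55
tool_pos: [0.4294, -0.3546, 0.1539]
orientation: [[-0.969, 0.245, -0.0], [0.245, 0.969, -0.001], [0.0, -0.001, -1.0]]
ft_force: [-0.1, -0.8, -4.7]
finger_gap: 0.712
```

```bash
python3 look.py w20; python3 -c "
from h import *
go([.5265,0.1415,.155],-0.168)"
```

```text
38.6 [ 0.4284 -0.3538  0.1523] 1.942567323650784
t 38.6 tcp [ 0.4284 -0.3538  0.1523] gap 0.709 F [ 0.1  0.2 -4.2]
shift cm in tool axes [ 2.63 50.42 -0.23] | 50.49
turn [ 0.0007 -0.0033 -0.0798] joint6 -25.3
```

View pics/w20.png

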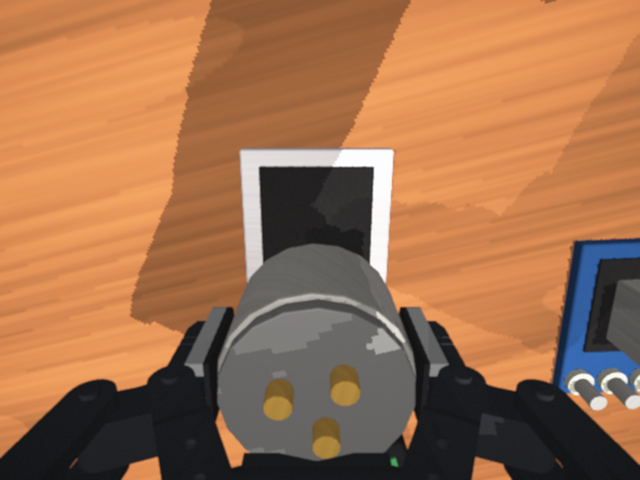

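>>> carry_out(
  plan="0.1 1.8 0 0 0 0 -1;0.2 3.6 0 0 0 0 -1;0.2 3.6 0 0 0 0 -1;0.2 3.6 0 0 0 0 -1;0.2 3.6 0 0 0 0 -1;0.2 3.6 0 0 0 0 -1;0.2 3.6 0 0 0 0 -1;0.2 3.6 0 0 0 0 -1;0.2 3.6 0 0 0 0 -1;0.2 3.6 0 0 0 0 -1",
)

```text
time_s: 39.43
tool_pos: [0.4924, -0.0162, 0.1508]
orientation: [[-0.969, 0.245, -0.007], [0.245, 0.969, 0.001], [0.007, -0.001, -1.0]]
ft_force: [0.5, -0.4, -2.6]
finger_gap: 0.71
```

>>> carry_out(
  plan="0.2 3.6 0 0 0 0 -1;0.2 3.6 0 0 0 0 -1;0.2 3.6 0 0 0 0 -1;0.2 3 0 0 0 0 -1;0.1 2 0 0 0 0 -1;0 0.4 0 0 0 -0.08 -1;0 0 0 0 0 0 -1;0 0 0 0 0 0 -1;0 0 0 0 0 0 -1;0 0 0 0 0 0 -1",
)

```text
time_s: 40.27
tool_pos: [0.5246, 0.1401, 0.1524]
orientation: [[-0.986, 0.169, -0.004], [0.169, 0.986, -0.0], [0.004, -0.001, -1.0]]
ft_force: [0.8, -0.7, -2.8]
finger_gap: 0.707
```

```bash
python3 look.py w21; python3 -c "
from h import *
go([.5265,0.1415,.024],-0.168)"
```

```text
40.3167 [0.5249 0.1402 0.1528] 0.5166649970901847
t 40.32 tcp [0.5249 0.1402 0.1528] gap 0.711 F [ 0.1  0.6 -4.1]
shift cm in tool axes [-0.17  0.16 12.88] | 12.88
turn [-0.0005 -0.0031 -0.0019] joint6 24.7
```

View pics/w21.png

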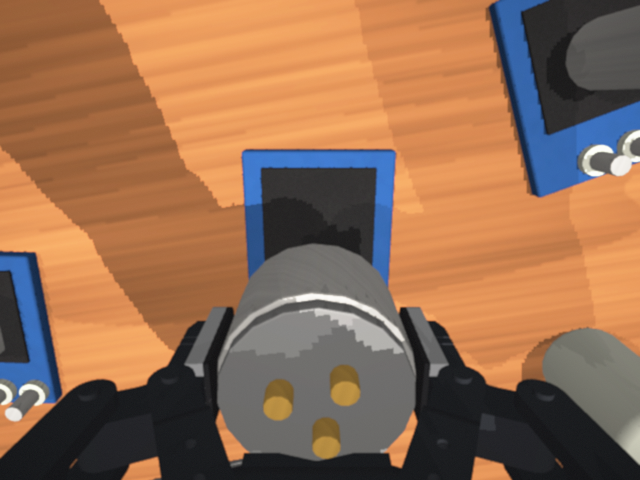

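>>> carry_out(
  plan="0 0.15 0 0 0 0 -1;0 0 2 0 0 0 -1;0 0 2.5 0 0 0 -1;0 0 2.5 0 0 0 -1;0 0 1.5 0 0 0 -1;0 0 0.8 0 0 0 -1;0 0 0 0 0 0 -1;0 0 0 0 0 0 -1;0 0 0 0 0 0 -1;0 0 0 0 0 0 -1",
)

```text
time_s: 41.15
tool_pos: [0.5269, 0.1431, 0.0617]
orientation: [[-0.986, 0.167, 0.001], [0.167, 0.986, 0.001], [-0.001, 0.001, -1.0]]
ft_force: [0.3, -0.8, -3.5]
finger_gap: 0.711
```

```bash
python3 -c "
from h import *
go([.5263,0.1415,.024],-0.168)"
```

```text
t 41.15 tcp [0.5269 0.1431 0.0617] gap 0.711 F [ 0.3 -0.8 -3.5]
shift cm in tool axes [ 0.03 -0.17  3.77] | 3.77
turn [0.0014 0.0007 0.0001] joint6 24.8
```

>>> carry_out(
  plan="0 -0.15 0 0.001 0 0 -1;0 0 1 0 0 0 -1;0 0 1 0 0 0 -1;0 0 0.8 0 0 0 -1;0 0 0.5 0 0 0 -1;0 0 0.2 0 0 0 -1;0 0 0 0 0 0 -1;0 0 0 0 0 0 -1;0 0 0 0 0 0 -1;0 0 0 0 0 0 -1",
)

```text
time_s: 41.98
tool_pos: [0.5256, 0.1414, 0.0254]
orientation: [[-0.986, 0.167, -0.001], [0.167, 0.986, -0.0], [0.001, -0.001, -1.0]]
ft_force: [-0.1, -0.4, -3.1]
finger_gap: 0.714
```

```bash
python3 -c "
from h import *
go([.5263,0.1415,.024],-0.168)"
```

```text
t 41.98 tcp [0.5256 0.1414 0.0254] gap 0.714 F [-0.1 -0.4 -3.1]
shift cm in tool axes [-0.07  0.03  0.14] | 0.16
turn [-0.0006 -0.0014  0.0003] joint6 24.7
```

>>> carry_out(
  plan="-0.05 0.03 0 0 -0.001 0 -1;0 0 0.1 0 0 0 -1;0 0 0.05 0 0 0 -1;0 0 0.05 0 0 0 -1;0 0 0.03 0 0 0 -1;0 0 0 0 0 0 -1;0 0 0 0 0 0 -1;0 0 0 0 0 0 -1;0 0 0 0 0 0 -1;0 0 0 0 0 0 -1",
)

```text
time_s: 42.82
tool_pos: [0.526, 0.1415, 0.0238]
orientation: [[-0.986, 0.167, -0.0], [0.167, 0.986, -0.0], [0.0, -0.0, -1.0]]
ft_force: [-2.5, -0.3, 6.7]
finger_gap: 0.708
```

```bash
python3 -c "
from h import *
go([.5263,0.1415,.024],-0.168)"
```

```text
t 42.82 tcp [0.526  0.1415 0.0238] gap 0.708 F [-2.5 -0.3  6.7]
shift cm in tool axes [-0.03  0.   -0.02] | 0.04
turn [-0.0004 -0.0002  0.0002] joint6 24.7
```

Seated. Release and lift away.

>>> carry_out(
  plan="0 0 0 0 0 0 -0.2;0 0 0 0 0 0 0.2;0 0 0 0 0 0 0.5;0 0 0 0 0 0 1;0 0 0 0 0 0 1;0 0 0 0 0 0 1;0 0 0 0 0 0 1;0 0 0 0 0 0 1;0 0 0 0 0 0 1;0 0 0 0 0 0 1",
)

```text
time_s: 43.65
tool_pos: [0.5258, 0.1415, 0.0229]
orientation: [[-0.986, 0.167, -0.001], [0.167, 0.986, -0.001], [0.001, -0.001, -1.0]]
ft_force: [0.4, 0.0, 1.1]
finger_gap: 0.997
```

>>> carry_out(
  plan="0 0 -1 0 0 0 1;0 0 -2 0 0 0 1;0 0 -3 0 0 0 1;0 0 -3 0 0 0 1;0 0 -3 0 0 0 1;0 0 -3 0 0 0 1;0 0 -3 0 0 0 1;3 0 -2 0 0 0 1;4 0 0 0 0 0 1;2 0 0 0 0 0 1",
)

```text
time_s: 44.48
tool_pos: [0.4347, 0.1568, 0.2253]
orientation: [[-0.986, 0.167, -0.0], [0.167, 0.986, 0.001], [0.0, 0.001, -1.0]]
ft_force: [-1.2, 0.4, 0.5]
finger_gap: 0.998
```

>>> carry_out(
  plan="0 0 0 0 0 0 1;0 0 0 0 0 0 1;0 0 0 0 0 0 1;0 0 0 0 0 0 1;0 0 0 0 0 0 1;0 0 0 0 0 0 1;0 0 0 0 0 0 1;0 0 0 0 0 0 1;0 0 0 0 0 0 1;0 0 0 0 0 0 1",
)

```text
time_s: 45.32
tool_pos: [0.4373, 0.1566, 0.2229]
orientation: [[-0.986, 0.167, -0.001], [0.167, 0.986, -0.001], [0.001, -0.001, -1.0]]
ft_force: [-0.6, -0.0, -0.4]
finger_gap: 0.998
```

```bash
python3 look.py w22; python3 -c "
from h import *
cv2.imwrite('pics/top1.png',manip.snapshot('top'));cv2.imwrite('pics/scene1.png',manip.snapshot('scene'))"
```

```text
45.3667 [0.4372 0.1566 0.2229] 0.14513078954920658
```

View pics/w22.png

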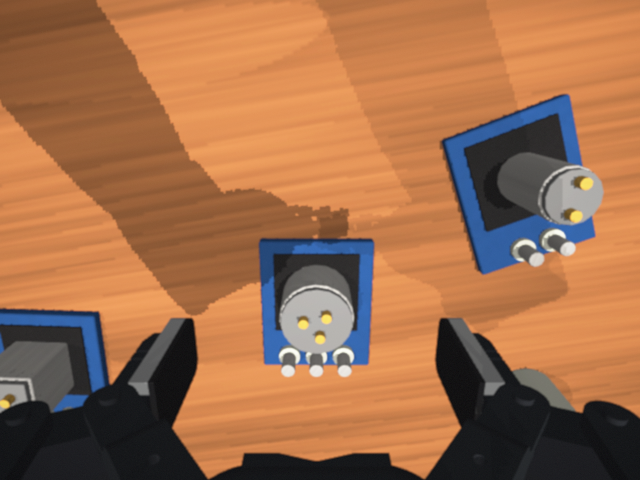

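View pics/top1.png

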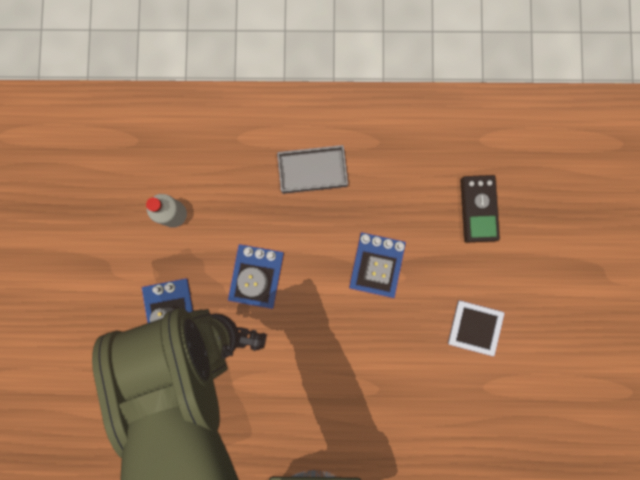

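View pics/scene1.png

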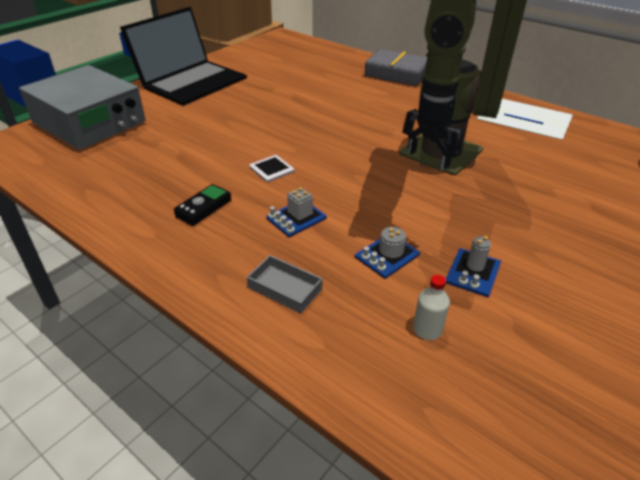

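All three cells are upright in their own docks: tall on two posts, wide on three, square on four. The stand at (477,328) is empty, and the bottle, meter and tray appear unmoved. One last measurement before handing in.

```bash
python3 studs.py w22 280 300 355 350 0.073|grep mean; python3 dock.py w22 315 300; python3 studs.py w22 550 170 605 230 0.099|grep mean; python3 dock.py w22 525 185; python3 -c "
from h import *
print(manip.finish_job())"
```

```text
mean [525.9 141.1]
size [101.4 126.9] pad [526.6 141.7] yaw -0.168
mean [447.2 327.2]
size [128.  101.6] pad [446.9 328.9] yaw 0.202
the job is handed in; nothing more can be done
None
```

All three cells are now upright in their own docks, and the job was handed in at about 45 s of the 104 s allowed. I parked the wide cell on the stand and released it there. Then I moved the square cell to the four-post dock, the tall cell to the two-post dock, and the wide cell from the stand to the three-post dock.

| Cell | Dock | Distance from pad centre (last wrist-camera check) |
|---|---|---|
| Wide | three-post | about 1 mm |
| Tall | two-post | about 1–2 mm (two checks: 0.9 and 1.7 mm) |
| Square | four-post | about 1.5 mm |

The last top and scene pictures show the stand empty and the bottle, meter and tray where they started; I judged that by eye and did not measure it. In the top view the arm partly covers the tall cell, but the wrist and scene views show it upright. The wrist force read at most about 7 N at the end of each move. No check failed or disagreed by more than the calibration error of about 2 mm.

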